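# Press the freshly glued hand stamps

### The arm

A 6-joint arm with a two-finger parallel gripper is mounted at the origin on the work surface. World frame = base frame: x ahead of the robot, y to its left, z up, the work surface at z = 0. Lengths are in mm, angles in rad, forces in N, time in s.
With the tool pointing down it reaches from about 400 to 925 mm from the base axis. Payload 12.5 kg.
Tool frame: the origin (TCP) lies at the very end of the fingers, on their centre line; the grasp point (between the pads) lies 19 mm behind it (env.grasp_offset is the distance from the TCP to the grasp point, in mm); z points along the fingers, y is the direction in which the jaws open and shut (so a half turn about z gives the same grasp; the last joint's range is limited). The gripper opens to 95 mm and grips with 3 to 60 N. Pads are 20 mm wide; open, the fingers measure 119 mm over their backs; the gripper's body (75 mm by 180 mm) begins 59 mm behind the grasp point.
Start: joints at [-0.106, 0.491, 1.559, -0, 1.092, -0.106], TCP at [625.017, 0.021, 214.661] pointing down, gripper open.
Joint ranges: [-3.1, 3.1], [-0.84, 2.19], [0.05, 2.79], [-1.13, 4.28], [0.06, 2.93], [-2.69, 2.69]. Speed limits (rad/s): [2.22, 2.22, 2.79, 3.14, 3.14, 3.14].

### API

Orientations are given as [roll, pitch, yaw] about the fixed x, y, z axes, in that order (R = Rz(yaw) Ry(pitch) Rx(roll)).
In Python, from cell import env gives the robot as it stands. The module is installed in compiled form; this text tells all that it offers.
- The arm moves only by the shell command python3 -m pendant 'ROWS'. ROWS is JSON, one flat list of numbers, 5 for each row, row after row: the shift along the tool's x, y, z as a fraction of full scale, then the turn about the tool's z as a fraction of full scale, then the gripper's target within -1 to 1 (shut at 1, half-way at 0, fully open at -1). In form: [x, y, z, turn, grip, x, y, z, turn, grip, ...]. A call has 1 to 10 rows; each row shifts and turns the commanded pose from where the row before left it, along the tool's axes as they then stand; what a row does not reach is not made up. Full scale, the value 1, is 0.4 m for a shift and 180 degrees for a turn. A row lasts 1/8 s, in which the tool goes at most 62.5 mm and 10.7 degrees, less where a joint would pass 70% of its speed; a pose out of reach is approached as far as the arm can. A call with a number of a shift or a turn outside -1 to 1 is refused whole. A call with a gripper value outside its range is refused whole. The fingers move at their own pace and stop on an object; the grip force is fixed at half the most. Time passes only in rows, so rows that do not move let the fingers close. It gives the time, the measured TCP pose, the force and the opening at its end, in the units of the state.
- env.state(): the state, without advancing time (a new reading comes with each control period).
- env.read_camera(name): name is "scene" or "side" or "wrist"; returns the picture (420x560x3 uint8, red, green, blue); there is no depth.
- env.camera_model(name): a dict with "fx", "fy", "cx", "cy" (pixels), "k1" (the pictures are not rectified: a ray, as slopes to the right and down, at radius r is drawn at 1 + k1 r^2 times it, then the intrinsics apply), "view" (4x4, takes a point from world to camera coordinates); the wrist camera has in their place "tool_from_camera" (4x4, takes a point from camera to tool coordinates, whose origin is the TCP and whose axes are the flange's). Camera axes: x right, y down, z forward; pixel columns grow to the right and rows downward; lengths in mm; the calibration is good to about 2 mm. A picture is of the moment at which its call begins: read the wrist's pose just before it. camera_model takes no time and is no camera call.
- env.job_done(): hands the job in, once; it reports no verdict.
Trained networks look in the newest picture that a camera, given by its name, has taken for a name from the list of things; names that differ only in an ending like _2 or _b are one class to them, and where a whole thing is asked for, a point or a joint stands for the part that bears it (a point fixed in the world has none). Each returns a list of dicts, best first, with "confidence" (0 to 1); they miss things now and then, are a little off and sometimes report something else, mostly with a low value. They report only what shows in the picture. A call takes as long as a camera call. They do not tell look-alikes from the thing itself.
- env.masks_of(thing, camera): "region" (420x560 bool, what is visible of it).
- env.landmark_of(thing, camera): "xyz" ([x, y, z] in mm, in world coordinates, good to about 4 mm: a listed point, or the origin of a listed thing).
The state is a dict: "t": time; "joints": joint angles; "qvel": joint speeds; "tau": joint torques, N m; "eef_pos": TCP position; "tcp_rot": TCP orientation; "ft_force": force on the tool from outside, world axes, zero at the start; "moment": the same for the moment, N m; "opening": opening from 0.0 (shut) to 1.0 (fully open).
Only numpy, scipy, OpenCV 4.12 (cv2) and the standard library are available. Lean on these libraries where they do the work, as an engineer would, in place of code of your own. Each camera call takes 0.05 s, during which the arm holds its last target.

### The job

The knobs of the wooden hand stamps in the flat tin have just been glued on and must be pressed while the glue sets. Lift every stamp out of its pocket by the knob and stand it upright on the square part of the press board, clear of the board's two side edges, then slide the loaded board fully home into the guides of the bench press. Then work the ratchet lever back and forth until the platen bears firmly down on all the stamps, and leave the other things on the table where they are.

Things in the scene. Friction and masses are not known exactly. Their poses are not given: they have to be found in the camera images.
- press: Grey four-pillar hand press bolted to the table. Origin: on the table below the spindle's axis; z up; +y points out of the open front where the board goes in; x across. Pillars 18 mm in diameter at x +-95, y +-60 mm, 174 mm high. Crosshead 222 (x) by 150 mm (y), 115 to 137 mm above the table. A board that is fully home has its origin at this origin.
- slot_mouth (a point): Middle of the front end of the guide slot, at table height, 80 mm in front of the press's origin. The slot is 154 mm wide between two foot rails 14.5 mm high (y -80 to 80 mm of the press), flared outwards for 15 mm more in front. Steel lips reach 7 mm inwards over each side, 14.5 to 18.5 mm above the table. Its floor is the table top.
- slot_stop (a point): Middle of the face of the rear stop bar that ends the slot, 75 mm behind the press's origin, at table height. The board is home when its leading edge touches it.
- platen: Square level aluminium platen of the press, 150 x 150 x 14 mm, above the slot. Origin: centre of its underside. It starts 69 to 74 mm above the table and comes straight down as the nut is wound; knobs of stamps standing on the board are 64 mm above the table. Backed by a stiff spring (40 N per mm). Its threaded spindle (18 mm) rises to 231 mm at most.
- nut (a joint): Turn of the press nut in the ratchet head, rad, positive clockwise from above. 1 rad lowers the platen 0.955 mm. At 0 the platen is 74 mm above the table; starts at 0 to 5.2. It meets the knobs at about 10.5; each rad more adds about 30 N in all, so 12.6 presses up to four stamps firmly; dead stop at 16.7. Friction (0.5 N m) holds it where it is left, also under load.
- lever (a joint): Swing of the ratchet lever, rad, positive clockwise from above, 0 when it points to the press's back (-y); pillars and stops limit it to -0.8..0.8. Swung clockwise it takes the nut along; swung back it clicks freely (0.35 rad a click) and the nut stays. A full swing back and forth winds the nut 1.40 rad. Takes 4 to 8 N at the grip. Starts at any angle.
- lever_grip (a point): Middle of the black upright round grip at the end of the ratchet lever: 22 mm in diameter, standing on the 16 mm wide arm from 169 to 223 mm above the table. This point is 197 mm above the table and 130 mm from the lever's axis, the vertical through the press's origin.
- press_board: Loose plywood press board in front of the press, 0.35 kg: square slab 150 x 150 x 12 mm with a neck 60 mm wide running to y 150 mm. Origin: centre of the square's underside, z up, +y along the neck; the side opposite the neck enters the press first. Its edges at x +-75 mm run under the lips: keep the outer 8 mm free. Clearance in the slot 2 mm each side, 2.5 mm above.
- board_grip (a point): Middle of the upright wooden grip block on the neck of the press board: 30 mm along the board's x, 16 mm along its y, from 12 to 52 mm above the table. This point is at x 0, y 140 mm of the board's frame, 34 mm above the table.
- tin: Flat gold tin without lid, 198 x 138 mm, rim 26 mm high, fixed, with a grey fitted insert, top at 22 mm. Origin: centre of its underside; x along the long side. Six square pockets of 47 mm at x -62, 0, 62 and y -31, 31 mm, floors 4 mm above the table: of a stamp in a pocket only 2 mm of the block and the knob (24 to 56 mm above the table) stand out.
- stamp1: Wooden hand stamp, 52 mm high, about 80 g: square block 44 x 44 x 20 mm, rubber-faced below, with an upright round flat-topped knob 22 mm in diameter and 32 mm high on its middle. Origin: centre of its underside, z up through the knob, x and y along the block's sides. Starts in a pocket of the tin. 2 to 4 of the six are there in a run.
- stamp2: Wooden hand stamp, 52 mm high, about 80 g: square block 44 x 44 x 20 mm, rubber-faced below, with an upright round flat-topped knob 22 mm in diameter and 32 mm high on its middle. Origin: centre of its underside, z up through the knob, x and y along the block's sides. Starts in a pocket of the tin. 2 to 4 of the six are there in a run.
- stamp3: Wooden hand stamp, 52 mm high, about 80 g: square block 44 x 44 x 20 mm, rubber-faced below, with an upright round flat-topped knob 22 mm in diameter and 32 mm high on its middle. Origin: centre of its underside, z up through the knob, x and y along the block's sides. Starts in a pocket of the tin. 2 to 4 of the six are there in a run.
- stamp4: Wooden hand stamp, 52 mm high, about 80 g: square block 44 x 44 x 20 mm, rubber-faced below, with an upright round flat-topped knob 22 mm in diameter and 32 mm high on its middle. Origin: centre of its underside, z up through the knob, x and y along the block's sides. Starts in a pocket of the tin. 2 to 4 of the six are there in a run.
- stamp5: Wooden hand stamp, 52 mm high, about 80 g: square block 44 x 44 x 20 mm, rubber-faced below, with an upright round flat-topped knob 22 mm in diameter and 32 mm high on its middle. Origin: centre of its underside, z up through the knob, x and y along the block's sides. Starts in a pocket of the tin. 2 to 4 of the six are there in a run.
- stamp6: Wooden hand stamp, 52 mm high, about 80 g: square block 44 x 44 x 20 mm, rubber-faced below, with an upright round flat-topped knob 22 mm in diameter and 32 mm high on its middle. Origin: centre of its underside, z up through the knob, x and y along the block's sides. Starts in a pocket of the tin. 2 to 4 of the six are there in a run.
- glue_bottle: White squeeze bottle, 48 mm across, 130 mm tall, standing beyond the work; not part of the job. Origin: centre of its underside.
- thread_spool: Small spool of blue thread, 32 mm across, 46 mm tall; not part of the job. Origin: centre of its underside.
- tape_roll: Cardboard tape ring lying flat, 84 mm across, 18 mm tall, beyond the work; not part of the job. Origin: centre of its underside.
- pencil_cup: White ceramic cup of pencils, 70 mm across, 100 mm tall (150 mm with the pencils); not part of the job. Origin: centre of its underside.
- bone_folder: Flat off-white paper folder, 120 x 22 x 5 mm, beyond the work; not part of the job. Origin: centre of its underside.
- round_tin: Small round gold tin, 64 mm across, 24 mm tall; not part of the job. Origin: centre of its underside.
Mind the look-alikes: they are no part of the job. What is shaped like the stamp2 but green or red is not meant.

How it is judged (in metres and radians):
On the way, in this order (a step that is already met when the one before it is completed fails the run):
1. every stamp there is stands upright on the square part of the press board, clear of its side edges (x of stamp1 in the frame of press_board between -0.045 and 0.045 m and y of stamp1 in the frame of press_board between -0.052 and 0.052 m and z of stamp1 in the frame of press_board between 0.007 and 0.017 m and angle between each of stamp1, stamp2, stamp3, stamp4, stamp5, stamp6's own z axis and vertical below 0.12 rad and x of stamp2 in the frame of press_board between -0.045 and 0.045 m and y of stamp2 in the frame of press_board between -0.052 and 0.052 m and z of stamp2 in the frame of press_board between 0.007 and 0.017 m and x of stamp3 in the frame of press_board between -0.045 and 0.045 m and y of stamp3 in the frame of press_board between -0.052 and 0.052 m and z of stamp3 in the frame of press_board between 0.007 and 0.017 m and x of stamp4 in the frame of press_board between -0.045 and 0.045 m and y of stamp4 in the frame of press_board between -0.052 and 0.052 m and z of stamp4 in the frame of press_board between 0.007 and 0.017 m and x of stamp5 in the frame of press_board between -0.045 and 0.045 m and y of stamp5 in the frame of press_board between -0.052 and 0.052 m and z of stamp5 in the frame of press_board between 0.007 and 0.017 m and x of stamp6 in the frame of press_board between -0.045 and 0.045 m and y of stamp6 in the frame of press_board between -0.052 and 0.052 m and z of stamp6 in the frame of press_board between 0.007 and 0.017 m), for 0.3 s.
2. the loaded board is fully home in the press (all of step 1 and x of press_board in the frame of press between -0.006 and 0.006 m and y of press_board in the frame of press between -0.006 and 0.006 m and angle between the y axis of press_board and the y axis of press, either way round below 0.04 rad and angle between press_board's own z axis and vertical below 0.06 rad), for 0.3 s.
3. the platen bears firmly on every stamp (all of step 2 and contact force between platen and stamp1 above 8 N and contact force between platen and stamp2 above 8 N and contact force between platen and stamp3 above 8 N and contact force between platen and stamp4 above 8 N and contact force between platen and stamp5 above 8 N and contact force between platen and stamp6 above 8 N), for 0.3 s.
At the end, for the whole second after the job is handed in: Board home in the press (within 6 mm of the press's origin in x and y, under 0.04 rad turned); every stamp there upright (0.12 rad) on it, centre within 45 mm in x and 52 mm in y of the board's; the platen presses each with over 8 N; all at rest (all of step 3 and linear speed of each of stamp1, stamp2, stamp3, stamp4, stamp5, stamp6 below 0.02 m/s); the robot touches nothing.
It fails at once if one of the things that are not part of the job is moved by more than 40 mm (distance of any of glue_bottle, thread_spool, tape_roll, pencil_cup, bone_folder, round_tin from where it was at the start of the episode above 0.04 m).
Of stamp1, stamp2, stamp3, stamp4, stamp5, stamp6 only 2 to 4 are there at a start; the rules pass over those that are not, and their reading is None.
At some moment in a run one of press_board may be knocked a few centimetres aside while the robot is not near it.
Once in a run the grip may slacken for a moment while it holds something.
It also fails if it takes over 210 s, if anything falls off the work surface, if the arm or the gripper's body presses on something with over 40 N, if the wrist force passes 120 N, or if a joint passes its speed limit or range.

## Working session

There is one attempt and no reset: what is moved stays moved. The work goes in short steps, Python scripts to look and compute and a shell command to move; the robot and the scene stay as the last step left them, time stands still between calls to the robot, and variables do not carry over. Pictures are saved under pics/ and viewed, and the job is handed in when it is done.

```bash
mkdir -p pics; ls; python3 - <<'E'
from cell import env
import cv2
print(env.state())
for n in ("scene","side","wrist"):
    im=env.read_camera(n); cv2.imwrite(f"pics/{n}0.png",im[:,:,::-1])
    m=env.camera_model(n); print(n,m)
E
```

```text
pics
{'t': 0.0, 'joints': array([-1.05605921e-01,  4.91566499e-01,  1.55943394e+00, -3.78210485e-06,
        1.09173165e+00, -1.05622313e-01]), 'qvel': array([ 0.00010352,  0.00047309,  0.00087251,  0.0017365 , -0.00091061,
       -0.00117564]), 'tau': array([-9.52334158e-04, -6.12640929e+01, -2.58175153e+01,  6.92750537e-02,
        4.83079045e-02, -1.38641695e-05]), 'eef_pos': array([6.24755132e+02, 4.40611462e-02, 2.14062787e+02]), 'tcp_rot': array([-3.14045921e+00, -1.16790474e-04,  1.57081440e+00]), 'ft_force': array([-0.44847219,  0.62206198,  0.25932729]), 'moment': array([ 0.01672448, -0.03487396,  0.02798103]), 'opening': 0.997902012915465}
scene {'fx': 390.9197021119421, 'fy': 390.9197021119421, 'cx': 283.02230112120543, 'cy': 207.7440009588183, 'k1': -0.07028294259262091, 'view': array([[-8.87239370e-01,  4.61256534e-01,  6.97926301e-03,
         5.01803022e+02],
       [ 3.74207558e-01,  7.28480972e-01, -5.73832883e-01,
        -1.59201430e+02],
       [-2.69768427e-01, -5.06515432e-01, -8.18942680e-01,
         1.23544053e+03],
       [ 0.00000000e+00,  0.00000000e+00,  
[... 326 characters left out ...]
e-01,
         2.93375928e+02],
       [ 3.64547562e-01, -5.61170111e-01, -7.43097020e-01,
         1.05511403e+03],
       [ 0.00000000e+00,  0.00000000e+00,  0.00000000e+00,
         1.00000000e+00]])}
wrist {'fx': 298.8509312480003, 'fy': 298.8509312480003, 'cx': 278.524925102523, 'cy': 214.7006277006951, 'k1': -0.023096099362833876, 'tool_from_camera': array([[-1.16537086e-04, -9.70492596e-01, -2.41130894e-01,
         6.63170446e+01],
       [ 9.99999980e-01, -7.41115960e-05, -1.85012912e-04,
         1.24421310e-01],
       [ 1.61683066e-04, -2.41130911e-01,  9.70492585e-01,
        -1.69997358e+02],
       [ 0.00000000e+00,  0.00000000e+00,  0.00000000e+00,
         1.00000000e+00]])}
```

View pics/scene0.png

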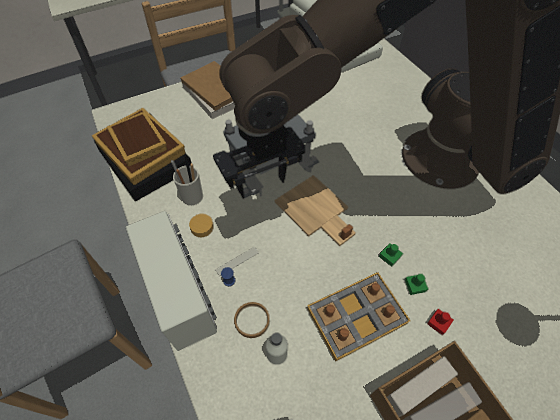

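View pics/side0.png

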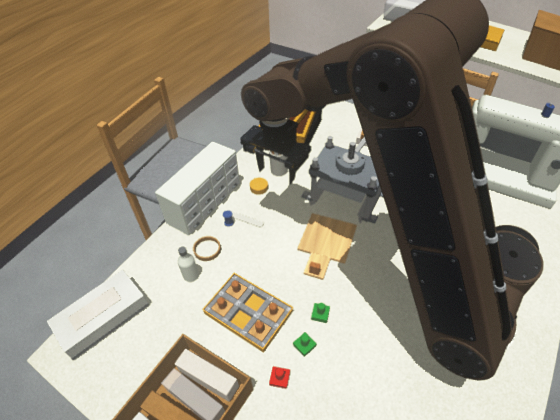

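View pics/wrist0.png

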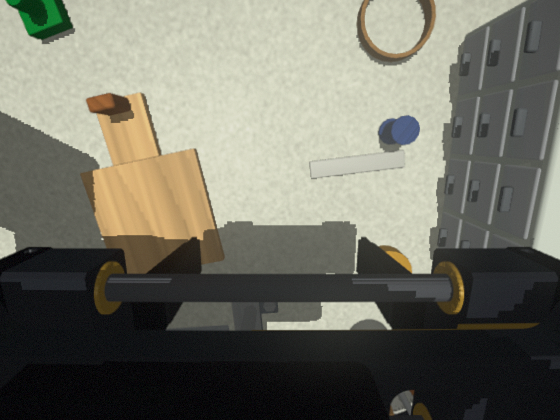

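```bash
python3 - <<'E'
from cell import env
for n in ("scene","side","wrist"):
    env.read_camera(n)
    for th in ["press","slot_mouth","slot_stop","platen","lever_grip","press_board","board_grip","tin","stamp1"]:
        try: print(n,th,[(d["confidence"].__round__(2),[round(v) for v in d["xyz"]]) for d in env.landmark_of(th,n)][:7])
        except Exception as e: print(n,th,e)
E
```

```text
scene press []
scene slot_mouth [(0.43, [588, 277, 8])]
scene slot_stop []
scene platen [(0.56, [496, -231, 68])]
scene lever_grip []
scene press_board [(0.84, [466, -30, -2])]
scene board_grip [(0.61, [432, 106, 33])]
scene tin [(0.87, [525, 313, 2])]
scene stamp1 [(0.86, [586, 278, 7]), (0.77, [358, 216, -3]), (0.68, [464, 340, 1]), (0.67, [362, 416, -1]), (0.58, [592, 340, 6]), (0.57, [352, 313, 2]), (0.53, [466, 280, 5])]
side press [(0.85, [494, -229, -1])]
side slot_mouth []
side slot_stop []
side platen [(0.95, [498, -225, 69])]
side lever_grip [(0.72, [496, -362, 196]), (0.62, [528, 307, -1])]
side press_board [(0.89, [464, -28, -7])]
side board_grip [(0.69, [434, 103, 30])]
side tin []
side stamp1 [(0.83, [465, 280, 3]), (0.71, [588, 276, 7]), (0.7, [465, 336, 4]), (0.7, [359, 418, -2]), (0.68, [365, 213, 3]), (0.62, [351, 312, 1]), (0.59, [587, 335, 0])]
wrist press [(0.35, [725, 40, -1])]
wrist slot_mouth []
wrist slot_stop []
wrist platen []
wrist lever_grip []
wrist press_board [(0.79, [464, -31, 2])]
wrist board_grip [(0.91, [438, 106, 33])]
wrist tin [(0.4, [493, -226, 1])]
wrist stamp1 [(0.88, [354, 207, 1])]
```

Four stamps are in the tin's corner pockets (scene pixels: 330,312; 374,290; 389,312; 343,335). The green (391,253; 417,283) and red (440,321) ones outside the tin are look-alikes. The press is at about (495,-228) and the board at (465,-29), turned about 0.23 rad. Next I'll move over the tin for a closer look.

```bash
python3 -m pendant '[0.125,-0.05,0,0,-1,0.125,-0.05,0,0,-1,0.125,-0.05,0,0,-1,0.125,-0.05,0,0,0,0.125,-0.05,0,0,0,0,0,0,0,0,0,0,0,0,0]'
cat > h.py <<'E'
from cell import env
import cv2,numpy as np
def lm(th,*cams,n=5):
    for c in cams:
        env.read_camera(c)
        print(c,th,[(round(d["confidence"],2),[round(float(v),1) for v in d["xyz"]]) for d in env.landmark_of(th,c)][:n])
def pic(c,name):
    im=env.read_camera(c); cv2.imwrite(f"pics/{name}.png",im[:,:,::-1]); return im
def cam(c):
    from scipy.spatial.transform import Rotation as R
    m=env.camera_model(c)
    if c=="wrist":
        s=env.state(); T=np.eye(4); T[:3,:3]=R.from_euler("xyz",s["tcp_rot"]).as_matrix(); T[:3,3]=s["eef_pos"]
        W=T@m["tool_from_camera"]
    else: W=np.linalg.inv(m["view"])
    return m,W
def ray(c,u,v,z):
    m,W=cam(c)
    K=np.array([[m["fx"],0,m["cx"]],[0,m["fy"],m["cy"]],[0,0,1]])
    p=cv2.undistortPoints(np.array([[[u,v]]],float),K,np.array([m["k1"],0,0,0]))[0,0]
    d=W[:3,:3]@np.array([p[0],p[1],1]); o=W[:3,3]
    return (o+d*(z-o[2])/d[2])[:2].round(1)
def proj(c,P):
    m,W=cam(c); V=np.linalg.inv(W)
    K=np.array([[m["fx"],0,m["cx"]],[0,m["fy"],m["cy"]],[0,0,1]])
    q=cv2.projectPoints(np.array(P,float).reshape(-1,1,3),cv2.Rodrigues(V[:3,:3])[0],V[:3,3],K,np.array([m["k1"],0,0,0]))[0]
    return q[:,0].round(1)
E
python3 - <<'E'
from h import *
pic("wrist","w1"); pic("scene","s1"); pic("side","d1")
lm("stamp1","wrist","scene","side",n=8); lm("tin","wrist","scene","side");lm("press","scene","side");lm("slot_mouth","scene","side");lm("slot_stop","scene","side");lm("lever_grip","scene","side");lm("platen","scene","side");lm("press_board","scene","side");lm("board_grip","scene","side")
print(env.state()["eef_pos"])
E
```

```text
t: 2.52
eef_pos: [525.1, 249.9, 214.7]
tcp_rot: [3.141, 0.0, 1.571]
ft_force: [0.7, -0.4, -0.4]
opening: 0.635
wrist stamp1 [(0.96, [355.4, 209.3, 3.6]), (0.81, [352.9, 307.1, 0.6]), (0.77, [469.6, 339.8, 1.3]), (0.75, [359.3, 416.0, 0.3]), (0.74, [587.9, 271.5, 1.3]), (0.72, [589.1, 334.3, 1.5]), (0.58, [468.2, 281.7, 7.1])]
scene stamp1 [(0.84, [466.1, 278.6, 6.0]), (0.77, [465.6, 343.9, 4.1]), (0.76, [363.8, 415.1, 0.2]), (0.73, [350.4, 311.6, 2.2]), (0.72, [591.2, 335.9, 4.1]), (0.66, [586.2, 277.9, 9.1])]
side stamp1 [(0.91, [361.9, 415.3, -5.4]), (0.83, [348.6, 310.9, 1.4]), (0.72, [589.6, 275.3, 4.0]), (0.69, [586.5, 335.6, 2.6]), (0.67, [466.0, 279.1, 4.4]), (0.61, [466.2, 338.8, 7.5]), (0.58, [361.6, 213.3, 1.9]), (0.46, [524.3, 310.9, -0.1])]
wrist tin [(0.72, [530.2, 309.2, 2.0])]
scene tin [(0.89, [529.1, 309.1, 1.6])]
side tin [(0.61, [524.4, 307.0, -1.7])]
scene press [(0.67, [497.2, -356.8, 198.7]), (0.59, [494.0, -225.9, 1.5]), (0.2, [466.3, 280.1, 4.4])]
side press [(0.93, [494.5, -228.0, -2.6])]
scene slot_mouth [(0.2, [763.5, 77.0, 0.9])]
side slot_mouth []
scene slot_stop []
side slot_stop [(0.55, [589.9, 335.5, 2.3]), (0.45, [527.2, 310.6, 0.3])]
scene lever_grip [(0.91, [495.2, -356.3, 196.7]), (0.29, [495.0, -228.2, -1.8])]
side lever_grip []
scene platen [(0.95, [496.5, -226.8, 69.6]), (0.29, [762.1, 76.1, 1.8])]
side platen [(0.73, [497.3, -223.0, 72.7])]
scene press_board [(0.65, [495.8, -225.9, 66.5])]
side press_board [(0.94, [461.7, -26.4, -3.5])]
scene board_grip [(0.93, [435.4, 109.1, 33.1])]
side board_grip [(0.97, [435.1, 101.5, 31.6])]
[525.01560637 250.03771229 214.65827615]
```

View pics/w1.png

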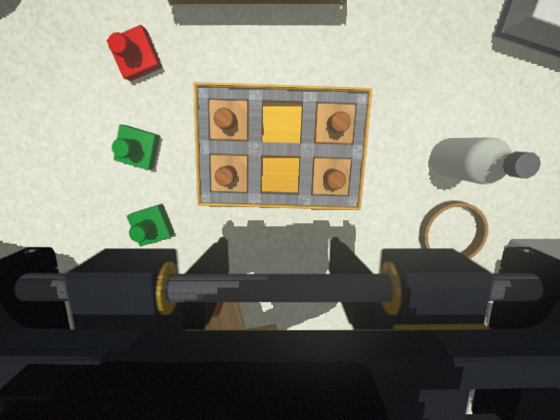

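View pics/s1.png

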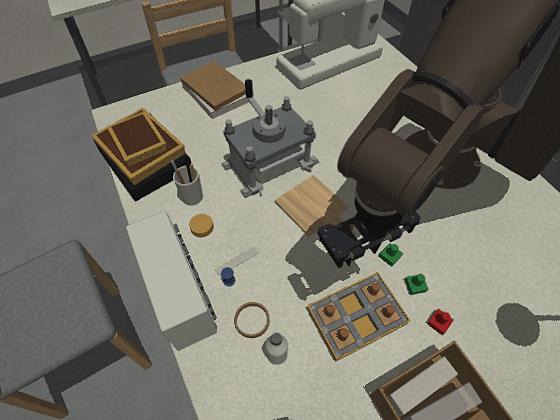

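View pics/d1.png

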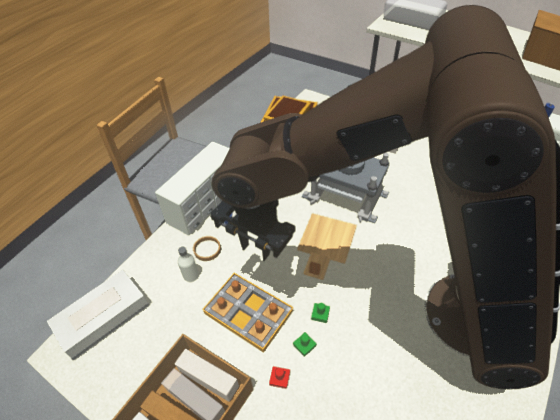

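The wrist view shows the wooden knob tops at about (222,117), (341,120), (223,176) and (335,178), all inside the gold tin. The red and green look-alikes lie outside it. I'll enlarge the view to confirm and compute the positions.

```bash
python3 - <<'E'
from h import *
im=cv2.imread("pics/w1.png")
cv2.imwrite("pics/w1c.png",cv2.resize(im[70:220,180:390],None,fx=3.6,fy=3.6,interpolation=cv2.INTER_CUBIC))
for u,v in [(222,117),(341,120),(223,176),(335,178)]: print(ray("wrist",u,v,56))
for u,v in [(195,84),(371,90),(361,209),(197,205)]: print("tin",ray("wrist",u,v,26))
s=cv2.imread("pics/s1.png")
cv2.imwrite("pics/s1c.png",cv2.resize(s[70:250,210:360],None,fx=4,fy=4,interpolation=cv2.INTER_CUBIC)[:600])
cv2.imwrite("pics/s1b.png",cv2.resize(s[165:245,265:385],None,fx=6,fy=6,interpolation=cv2.INTER_CUBIC))
E
```

```text
[465.7 340.5]
[590.9 337.5]
[464.1 278.5]
[587.3 276.3]
tin [431.4 378.3]
tin [629.3 372. ]
tin [626.8 234.5]
tin [424.9 239.5]
```

View pics/w1c.png

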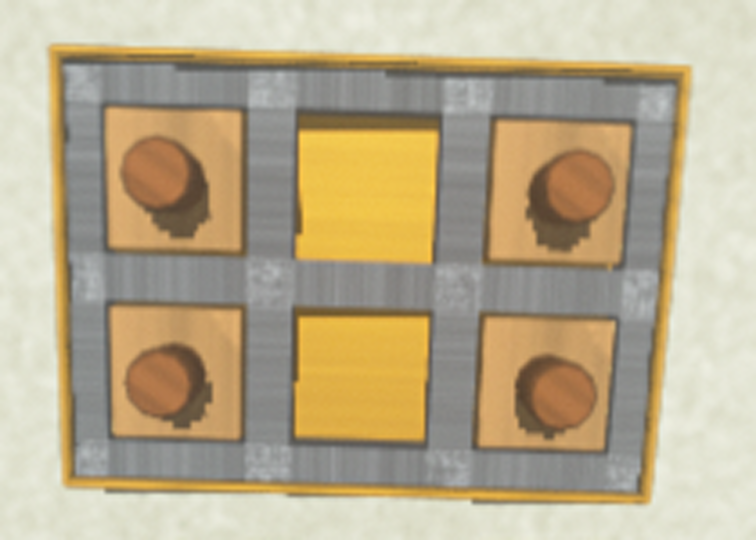

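View pics/s1c.png

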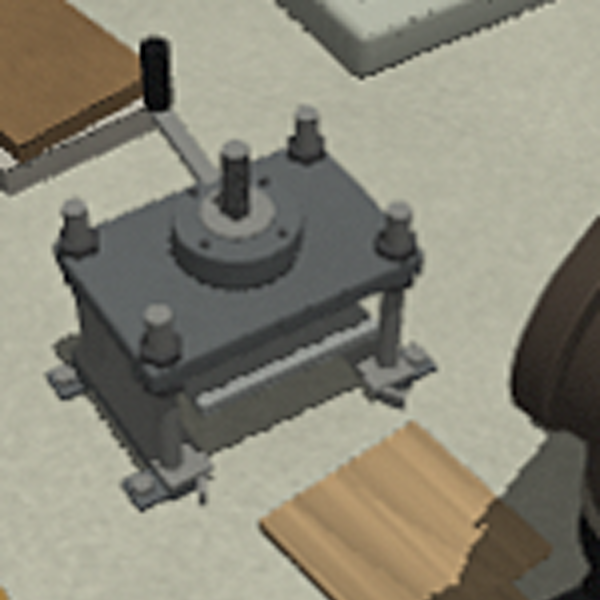

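```bash
python3 - <<'E'
from h import *
P=[ray("scene",u/4+210,v/4+70,174) for u,v in [(75,205),(305,112),(400,210),(158,315)]]
print(P,np.mean(P,0)); a,b,c,d=P  # a: +x-y? 
e1=(a-b)/2+(d-c)/2; e2=(d-a)/2+(c-b)/2
print("yaw",np.arctan2(e1[1],e1[0]),np.arctan2(-e2[0],e2[1]))
print("spindle",ray("scene",235/4+210,150/4+70,231),"lever",ray("scene",153/4+210,42/4+70,223))
q=[ray("scene",u/4+210,v/4+70,12) for u,v in [(412,422),(262,522)]];print("board rear corners",q, np.arctan2(*(q[1]-q[0])[::-1]))
E
```

```text
[array([ 592.1, -276.1]), array([ 405.2, -290.8]), array([ 395.1, -169.5]), array([ 584.5, -155.1])] [ 494.225 -222.875]
yaw 0.07717831270645371 0.0729204139129451
spindle [ 497.2 -216.3] lever [ 494.  -354.8]
board rear corners [array([ 405.3, -113.2]), array([547.5, -81.7])] 0.21799870468744137
```

View pics/s1b.png

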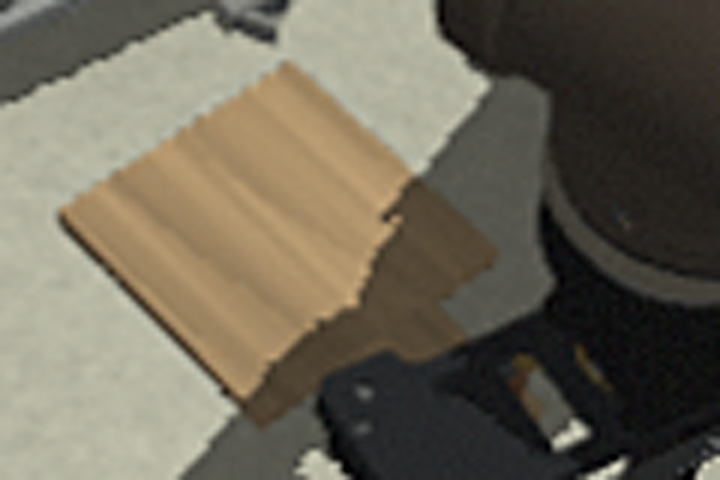

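Confirmed: the four wooden stamps sit in the tin's corner pockets. I'll take the one at (465,280) first.

```bash
python3 -m pendant '[0.075,-0.15,0,0,0, 0,0,0.11,0,0, 0,0,0.11,0,0, 0,0,0.11,0,0, 0,0,0.075,0,0, 0,0,0.05,0,0, 0,0,0,0,0, 0,0,0,0,0]'
```

```text
t: 5.68
eef_pos: [469.5, 278.2, 33.4]
tcp_rot: [3.141, -0.0, 1.571]
ft_force: [0.2, 0.3, 0.3]
opening: 0.501
```

```bash
python3 -m pendant '[0.005,-0.011,0,0,0, 0,0,0,0,1, 0,0,0,0,1, 0,0,0,0,1, 0,0,0,0,1,0,0,0,0,1]'
```

```text
t: 6.42
eef_pos: [464.8, 280.0, 32.7]
tcp_rot: [3.141, -0.0, 1.571]
ft_force: [-0.4, 0.9, 2.1]
opening: 0.223
```

```bash
python3 -m pendant '[0,0,-0.12,0,1, 0,0,-0.12,0,1, -0.14,-0.011,0,0,1, -0.14,-0.011,0,0,1, -0.14,-0.011,0,0,1, -0.14,-0.011,0,0,1, -0.14,-0.011,0,0,1, -0.14,0,0,0,1, -0.0135,0,0,0,1, 0,0,0,0,1]'
python3 - <<'E'
from h import *
pic("scene","s2");pic("wrist","w2"); lm("press_board","scene","side","wrist"); lm("board_grip","scene","side","wrist")
print(env.state()["eef_pos"],env.state()["opening"])
s=cv2.imread("pics/s2.png")
cv2.imwrite("pics/s2b.png",cv2.resize(s[100:300,250:400],None,fx=3,fy=3,interpolation=cv2.INTER_CUBIC))
E
```

```text
t: 7.68
eef_pos: [442.5, -61.4, 128.5]
tcp_rot: [-3.141, -0.0, 1.57]
ft_force: [-0.2, -0.4, -1.1]
opening: 0.224
scene press_board [(0.88, [466.0, -31.3, -1.4]), (0.68, [525.3, 308.0, 0.5]), (0.32, [763.5, 77.6, 1.5])]
side press_board [(0.64, [462.3, -30.8, -4.7])]
wrist press_board [(0.7, [460.5, -31.0, 1.9]), (0.55, [437.0, 107.9, 33.6])]
scene board_grip [(0.33, [465.1, -30.7, -1.6])]
side board_grip [(0.71, [436.3, 104.1, 28.7])]
wrist board_grip [(0.94, [437.7, 105.0, 31.6])]
[442.72819955 -61.39665633 128.64406423] 0.22461397863971613
```

View pics/s2b.png

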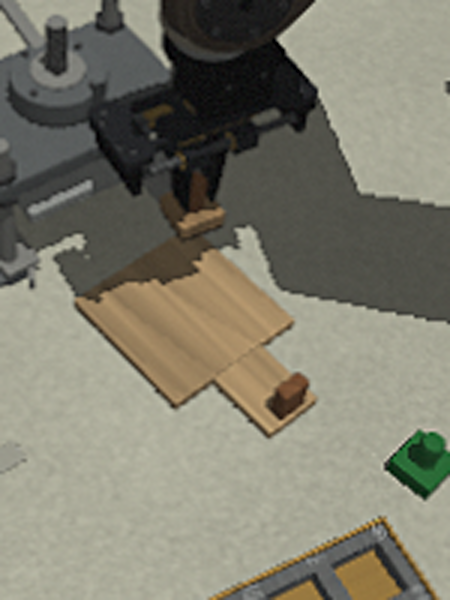

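View pics/w2.png

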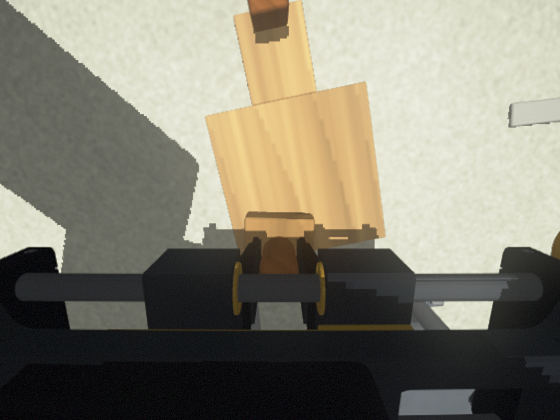

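The stamp is held upright over the board. Board corners in the wrist view are at about (206,117), (367,83) and (385,237).

```bash
python3 - <<'E'
from h import *
a,b,c=[ray("wrist",u,v,12) for u,v in [(206,117),(367,83),(385,237)]]
print(a,b,c,"centre",(a+c)/2,"yaw",np.arctan2(*(b-a)[::-1]),np.arctan2(*-(b-c)[::1]*[1,-1]), np.linalg.norm(b-a),np.linalg.norm(b-c))
s=cv2.imread("pics/s2.png")
q=[ray("scene",u/3+250,v/3+100,12) for u,v in [(76,300),(177,405),(294,322)]];print(q,(q[0]+q[2])/2)
E
```

```text
[376.3  26.1] [522.1  55.3] [550.4 -89.5] centre [463.35 -31.7 ] yaw 0.19765934248686468 0.19300904006487254 148.6952588349743 147.53958790778833
[array([547.1, -83.5]), array([519.1,  62.3]), array([375.3,  33.6])] [461.2  -24.95]
```

```bash
python3 -m pendant '[0,0,0.1,0,1, 0,0,0.08,0,1, 0,0,0.039,0,1, 0,0,0,0,1, 0,0,0,0,1]'
```

```text
t: 9.0
eef_pos: [442.9, -61.5, 41.3]
tcp_rot: [3.141, 0.0, 1.571]
ft_force: [0.4, -0.6, -0.5]
opening: 0.228
```

```bash
python3 -m pendant '[0,0,0.001,0,0, 0,0,0,0,0, 0,0,0,0,0, 0,0,0,0,0, 0,0,-0.11,0,0, 0,0,-0.11,0,0, 0.12,0.05,0,0,0, 0.12,0.05,0,0,0]'
python3 -m pendant '[0.12,0.05,0,0,0, 0.12,0.05,0,0,0, 0.12,0.05,0,0,0, 0.12,0.05,0,0,0,0.126,0.063,0,0,0, 0,0,0,0,0, 0,0,0,0,0]'
```

```text
t: 10.0
eef_pos: [483.4, 35.4, 129.5]
tcp_rot: [3.14, 0.0, 1.569]
ft_force: [0.4, -0.6, -0.6]
opening: 0.5
t: 10.88
eef_pos: [587.3, 276.6, 128.2]
tcp_rot: [-3.14, 0.001, 1.571]
ft_force: [0.2, -0.1, -0.2]
opening: 0.499
```

```bash
python3 -m pendant '[0,0.002,0.12,0,0, 0,0,0.08,0,0, 0,0,0.039,0,0, 0,0,0,0,0, 0,0,0,0,1, 0,0,0,0,1, 0,0,0,0,1, 0,0,0,0,1,0,0,0,0,1]'
python3 - <<'E'
from h import *
pic("wrist","w3");pic("side","d3")
E
```

```text
t: 12.0
eef_pos: [588.9, 277.1, 33.7]
tcp_rot: [3.141, -0.0, 1.571]
ft_force: [-2.2, -0.3, 7.2]
opening: 0.221
```

View pics/d3.png

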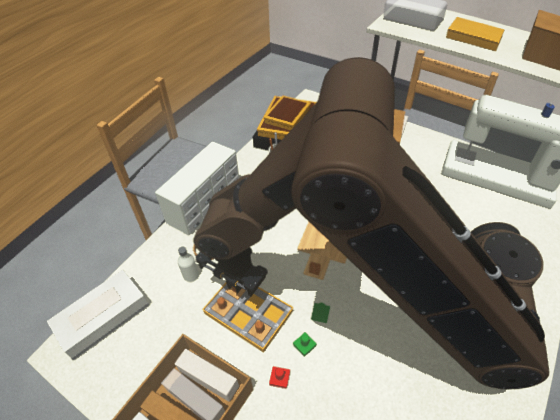

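The second stamp is held, and the rest of the tin hasn't moved. Carrying it to the board.

```bash
python3 -m pendant '[0,0,-0.12,0,1, 0,0,-0.12,0,1, -0.13,-0.037,0,0,1, -0.13,-0.037,0,0,1, -0.13,-0.037,0,0,1, -0.13,-0.037,0,0,1, -0.13,-0.037,0,0,1, -0.13,-0.037,0,0,1, -0.042,-0.01,0,0,1, 0,0,0,0,1]'
python3 - <<'E'
from h import *
pic("scene","s4");pic("wrist","w4"); print(env.state()["eef_pos"],env.state()["opening"])
s=cv2.imread("pics/s4.png")
cv2.imwrite("pics/s4b.png",cv2.resize(s[100:300,250:400],None,fx=3,fy=3,interpolation=cv2.INTER_CUBIC))
E
```

```text
t: 13.35
eef_pos: [495.9, -52.4, 129.1]
tcp_rot: [3.141, -0.0, 1.569]
ft_force: [-0.2, 0.3, -0.9]
opening: 0.226
[496.21987242 -51.09730781 129.03470863] 0.2245598533249657
```

View pics/s4b.png

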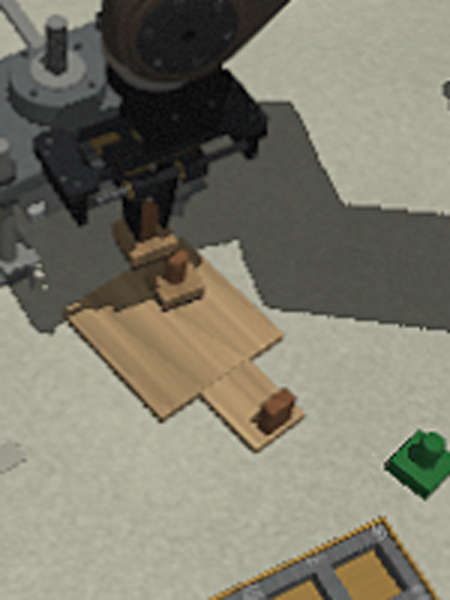

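View pics/w4.png

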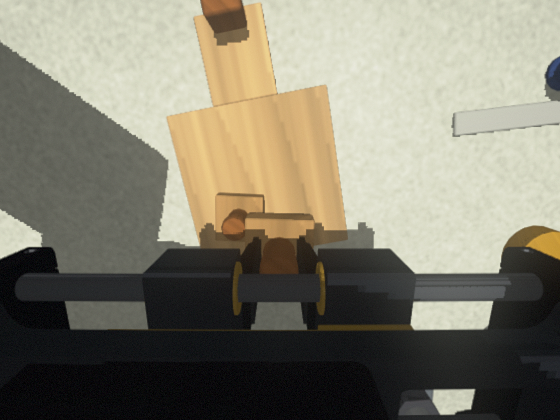

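The board has been knocked aside with stamp 1 still standing on it. Re-measuring.

```bash
python3 - <<'E'
from h import *
a,b,c=[ray("wrist",u,v,12) for u,v in [(167,117),(327,85),(346.5,241)]]
print(a,b,c,"centre",(a+c)/2,"yaw",np.arctan2(*(b-a)[::-1]),np.arctan2(*-(b-c)*[1,-1]), np.linalg.norm(b-a),np.linalg.norm(b-c))
q=[ray("scene",u/3+250,v/3+100,12) for u,v in [(66,312),(163,419),(284,338)]];print(q,(q[0]+q[2])/2)
print("knob",ray("wrist",236,214,64),ray("scene",250+178/3,100+254/3,64))
lm("press_board","wrist","scene","side");lm("stamp1","wrist","scene","side",n=9)
E
```

```text
[393.7  36.5] [539.8  63.9] [565.2 -83.5] centre [479.45 -23.5 ] yaw 0.18538927572507038 0.17064433543045904 148.64713249841046 149.57245735762987
[array([561.9, -75.3]), array([537.4,  69.2]), array([393.7,  44.8])] [477.8  -15.25]
knob [461.9 -42.6] [455.8 -53.3]
wrist press_board [(0.93, [477.2, -24.6, 2.8])]
scene press_board [(0.58, [482.4, -21.9, -2.3])]
side press_board [(0.66, [477.6, -21.8, -2.3]), (0.2, [499.0, -358.5, 197.0])]
wrist stamp1 [(0.87, [493.2, -52.2, 98.3]), (0.55, [463.0, -59.2, 15.3])]
scene stamp1 [(0.93, [361.5, 415.4, 1.6]), (0.8, [496.1, -51.3, 99.5]), (0.8, [360.7, 213.1, 2.1]), (0.72, [591.8, 338.6, 4.0]), (0.51, [461.1, -51.8, 15.0])]
side stamp1 [(0.83, [589.5, 335.8, -1.3]), (0.74, [359.8, 212.2, 1.5]), (0.68, [355.4, 414.7, 0.7]), (0.67, [495.7, -54.4, 101.0]), (0.66, [463.4, -55.3, 11.5]), (0.64, [348.8, 313.4, -0.2]), (0.5, [464.2, 340.5, 5.7])]
```

```bash
python3 -m pendant '[0.016,0.042,0,0,1, 0,0,0.1,0,1, 0,0,0.08,0,1, 0,0,0.039,0,1, 0,0,0,0,1, 0,0,0,0,1, 0,0,0.001,0,0, 0,0,0,0,0, 0,0,0,0,0,0,0,0,0,0]'
python3 -m pendant '[0,0,-0.11,0,0, 0,0,-0.11,0,0, 0.14,-0.02,0,0,0, 0.14,-0.02,0,0,0,0.14,-0.02,0,0,0,0.14,-0.02,0,0,0,0.14,-0.02,0,0,0,0.14,-0.02,0,0,0, 0.12,0,0,0,0, 0,0,0,0,0]'
python3 - <<'E'
from h import *
pic("scene","s5");pic("wrist","w5"); print(env.state()["eef_pos"],env.state()["opening"])
s=cv2.imread("pics/s5.png")
cv2.imwrite("pics/s5b.png",cv2.resize(s[100:300,250:400],None,fx=3,fy=3,interpolation=cv2.INTER_CUBIC))
E
```

```text
t: 15.3
eef_pos: [512.8, -45.4, 41.2]
tcp_rot: [3.141, 0.0, 1.571]
ft_force: [0.5, 0.5, -0.2]
opening: 0.499
t: 16.55
eef_pos: [464.1, 341.2, 128.8]
tcp_rot: [3.141, -0.0, 1.574]
ft_force: [-0.1, 0.7, -1.0]
opening: 0.499
[464.25779915 338.45075855 128.72030729] 0.5017416306947414
```

View pics/s5b.png

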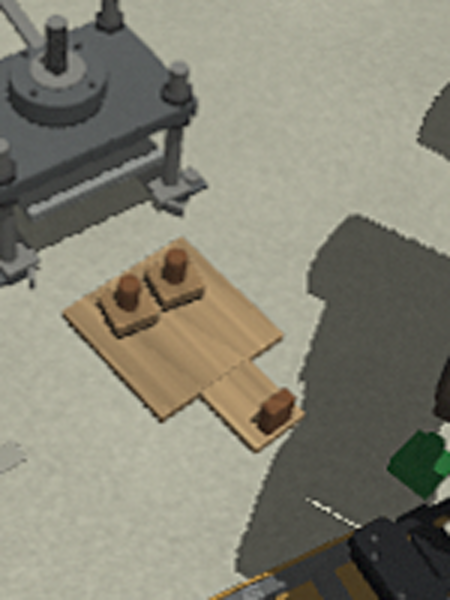

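Both stamps stand upright on the rear half of the board. Now the third stamp, at (466,340).

```bash
python3 -m pendant '[0.003,0.004,0.12,0,0, 0,0,0.08,0,0, 0,0,0.04,0,0, 0,0,0,0,0, 0,0,0,0,1, 0,0,0,0,1, 0,0,0,0,1, 0,0,0,0,1,0,0,0,0,1]'
```

```text
t: 17.77
eef_pos: [466.5, 339.9, 33.7]
tcp_rot: [3.141, -0.0, 1.571]
ft_force: [-0.8, -0.7, 6.4]
opening: 0.223
```

```bash
python3 -m pendant '[0,0,-0.12,0,1, 0,0,-0.12,0,1, -0.14,-0.01,0,0,1, -0.14,-0.01,0,0,1, -0.14,-0.01,0,0,1, -0.14,-0.01,0,0,1, -0.14,-0.01,0,0,1, -0.14,0,0,0,1, -0.011,0,0,0,1, 0,0,0,0,1]'
python3 - <<'E'
from h import *
pic("scene","s6");pic("wrist","w6"); print(env.state()["eef_pos"],env.state()["opening"])
lm("press_board","wrist","scene","side")
E
```

```text
t: 19.02
eef_pos: [446.3, -0.6, 129.1]
tcp_rot: [3.142, -0.0, 1.57]
ft_force: [-0.2, -0.4, -0.9]
opening: 0.222
[4.46268249e+02 3.63709466e-01 1.29040633e+02] 0.22706431759180284
wrist press_board [(0.55, [481.4, -22.7, 2.2])]
scene press_board [(0.86, [481.0, -24.0, -2.8]), (0.19, [760.5, 78.5, 2.1])]
side press_board [(0.89, [480.9, -19.0, -2.9])]
```

View pics/w6.png

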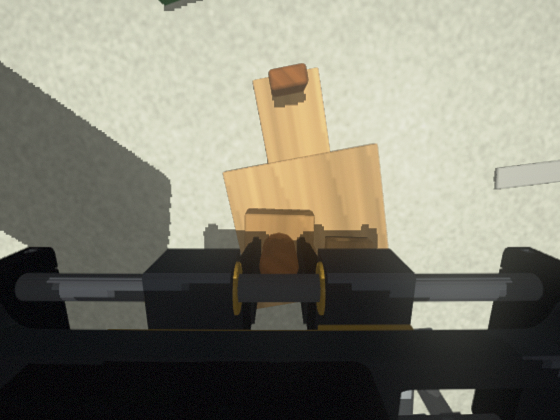

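The board hasn't moved. Lowering the third stamp, then going to the fourth at (590,337).

```bash
python3 -m pendant '[0.003,0.004,0.1,0,1, 0,0,0.08,0,1, 0,0,0.039,0,1, 0,0,0,0,1, 0,0,0,0,1, 0,0,0.001,0,0, 0,0,0,0,0, 0,0,0,0,0,0,0,0,0,0]'
python3 -m pendant '[0,0,-0.11,0,0, 0,0,-0.11,0,0, 0.13,0.055,0,0,0, 0.13,0.055,0,0,0,0.13,0.055,0,0,0,0.13,0.055,0,0,0,0.13,0.055,0,0,0,0.13,0.055,0,0,0, 0.06,0.025,0,0,0, 0,0,0,0,0]'
python3 - <<'E'
from h import *
pic("scene","s7"); print(env.state()["eef_pos"],env.state()["opening"])
E
```

```text
t: 20.55
eef_pos: [448.0, 0.6, 41.2]
tcp_rot: [3.141, 0.0, 1.571]
ft_force: [0.0, -0.3, 0.6]
opening: 0.493
t: 21.8
eef_pos: [589.8, 337.9, 128.3]
tcp_rot: [-3.141, 0.0, 1.573]
ft_force: [-1.0, -0.2, -0.2]
opening: 0.501
[589.4424438  336.74769247 128.4157005 ] 0.49794415002617864
```

View pics/s7.png

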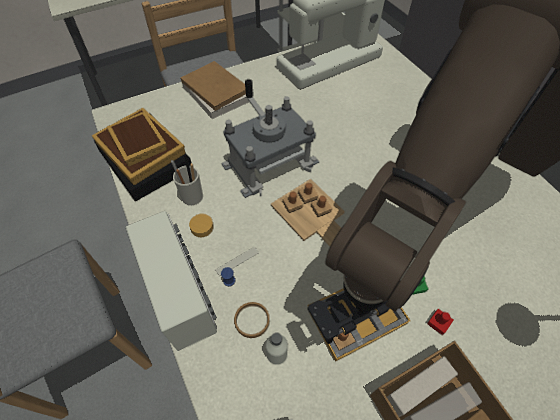

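Three stamps stand on the board at about (290,198), (308,186) and (321,200). Taking the fourth.

```bash
python3 -m pendant '[0.001,0.001,0.12,0,0, 0,0,0.08,0,0, 0,0,0.038,0,0, 0,0,0,0,0, 0,0,0,0,1, 0,0,0,0,1, 0,0,0,0,1, 0,0,0,0,1,0,0,0,0,1]'
python3 -m pendant '[0,0,-0.12,0,1, 0,0,-0.12,0,1, -0.13,-0.036,0,0,1, -0.13,-0.036,0,0,1, -0.13,-0.036,0,0,1, -0.13,-0.036,0,0,1, -0.13,-0.036,0,0,1, -0.13,-0.036,0,0,1, -0.038,-0.004,0,0,1, 0,0,0,0,1]'
python3 - <<'E'
from h import *
pic("scene","s8");pic("wrist","w8"); print(env.state()["eef_pos"],env.state()["opening"])
lm("press_board","wrist","scene","side")
E
```

```text
t: 22.98
eef_pos: [590.5, 337.1, 34.5]
tcp_rot: [3.141, -0.0, 1.571]
ft_force: [-0.7, -0.4, 6.0]
opening: 0.224
t: 24.22
eef_pos: [502.6, 9.3, 130.0]
tcp_rot: [3.141, -0.0, 1.569]
ft_force: [-0.2, 0.4, -0.6]
opening: 0.226
[502.71112472  10.55878716 129.83842818] 0.22296557222229613
wrist press_board []
scene press_board [(0.95, [481.9, -24.7, -3.3])]
side press_board [(0.7, [480.7, -19.7, -4.2]), (0.28, [447.8, -1.2, 11.5])]
```

View pics/w8.png

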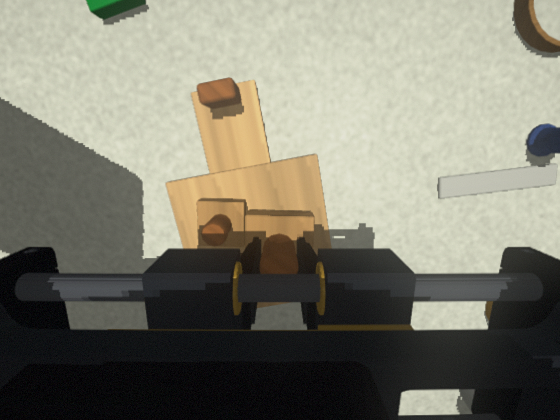

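```bash
python3 -m pendant '[0,0,0.1,0,1, 0,0,0.08,0,1, 0,0,0.04,0,1, 0,0,0,0,1, 0,0,0,0,1, 0,0,0.001,0,0, 0,0,0,0,0, 0,0,0,0,0,0,0,0,0,0]'
python3 -m pendant '[0,0,-0.11,0,0, 0,0,-0.11,0,0, -0.1,-0.02,-0.1,0,0, -0.1,-0.02,-0.1,0,0, -0.1,-0.01,-0.1,0,0, 0,0,0,0,0, 0,0,0,0,0]'
python3 - <<'E'
from h import *
pic("scene","s9");pic("wrist","w9"); print(env.state()["eef_pos"],env.state()["opening"])
lm("press_board","wrist","scene","side");lm("board_grip","wrist","scene","side");lm("stamp1","wrist","side",n=9)
s=cv2.imread("pics/s9.png")
cv2.imwrite("pics/s9b.png",cv2.resize(s[100:300,250:400],None,fx=3,fy=3,interpolation=cv2.INTER_CUBIC))
E
```

```text
t: 25.75
eef_pos: [502.4, 9.8, 41.6]
tcp_rot: [3.141, 0.0, 1.571]
ft_force: [0.0, 0.0, -0.6]
opening: 0.494
t: 26.62
eef_pos: [481.9, -109.9, 248.9]
tcp_rot: [-3.141, -0.0, 1.57]
ft_force: [1.5, 0.3, 0.1]
opening: 0.5
[ 481.93822655 -109.34597775  248.39894391] 0.5009213756514914
wrist press_board [(0.75, [481.2, -20.5, 2.5])]
scene press_board [(0.83, [480.7, -24.8, 0.0]), (0.73, [451.6, 115.1, 37.1])]
side press_board [(0.66, [478.7, -20.7, -2.6])]
wrist board_grip []
scene board_grip [(0.82, [452.7, 117.1, 33.2])]
side board_grip [(0.71, [455.9, 112.0, 32.5])]
wrist stamp1 [(0.95, [462.3, -59.1, 13.5]), (0.78, [512.6, -49.4, 10.6]), (0.69, [503.1, 8.0, 12.0]), (0.65, [446.5, 1.9, 5.8])]
side stamp1 [(0.78, [512.3, -50.3, 14.2]), (0.72, [446.9, 1.2, 12.3]), (0.56, [359.0, 416.1, -1.7]), (0.52, [502.0, 10.5, 7.4]), (0.5, [361.6, 209.2, 0.6]), (0.49, [456.8, -54.3, 12.6])]
```

View pics/w9.png

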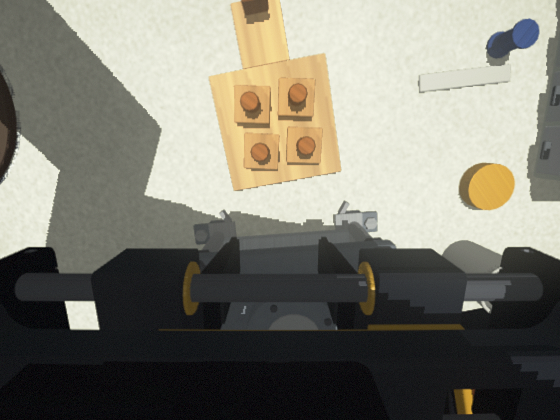

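View pics/s9b.png

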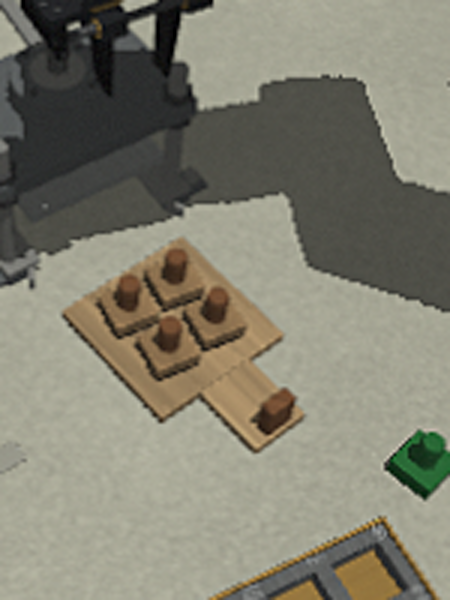

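All four stamps stand upright on the board; wrist-view board corners are (209,76), (325,54), (340,172) and (234,190).

```bash
python3 - <<'E'
from h import *
a,b,c,d=[ray("wrist",u,v,12) for u,v in [(209,76),(325,54),(340,172),(234,190)]]
print(a,b,c,d,"centre",(a+b+c+d)/4)
for p,q in ((a,b),(d,c)): print(np.arctan2(*(q-p)[::-1]),np.linalg.norm(q-p))
for p,q in ((d,a),(c,b)): print(np.arctan2(-(q-p)[0],(q-p)[1]),np.linalg.norm(q-p))
w=cv2.imread("pics/w9.png")
cv2.imwrite("pics/w9c.png",cv2.resize(w[190:260,180:400],None,fx=3.6,fy=3.6,interpolation=cv2.INTER_CUBIC))
E
```

```text
[394.4  35.9] [540.4  61.4] [565.9 -85.4] [ 421.1 -110.1] centre [480.45 -24.55]
0.17291335774980107 148.21015484777013
0.16895391926070394 146.89155864106007
0.180877966108777 148.42132596092787
0.17198957257533368 148.99828858077532
```

View pics/w9c.png

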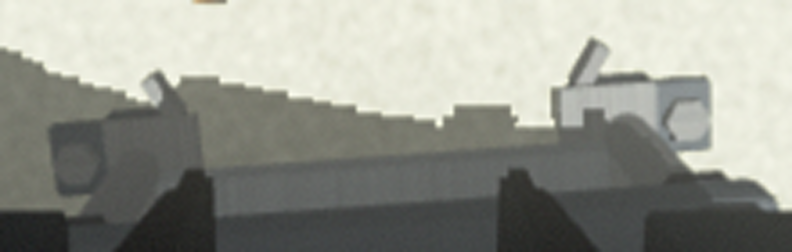

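```bash
python3 - <<'E'
from h import *
l=ray("wrist",180+200/3.6,190+112/3.6,18.5); r=ray("wrist",180+556/3.6,190+88/3.6,18.5)
print(l,r,np.linalg.norm(r-l),np.arctan2(*(r-l)[::-1]))
m=(l+r)/2; y=0.07; print("press origin est",m-80*np.array([-np.sin(y),np.cos(y)]))
print("flare tips",ray("wrist",180+152/3.6,190+78/3.6,14.5),ray("wrist",180+600/3.6,190+45/3.6,14.5))
E
```

```text
[ 422.6 -152.7] [ 559.7 -143.2] 137.42874517363538 0.0691819041935606
press origin est [ 496.74542779 -227.75408002]
flare tips [ 403.9 -140.2] [ 576.7 -127.2]
```

Press origin is at about (496,-227) with yaw 0.072; the board is at (480.5,-24) with yaw 0.175. Moving above the board's grip block.

```bash
python3 -m pendant '[0.14,-0.016,0,0,-0.2, 0.14,-0.016,0,0,-0.2, 0.14,-0.016,0,0,-0.2, 0.138,-0.016,0,0,-0.2, 0,0,0.12,0,-0.2, 0,0,0.12,0,-0.2, 0,0,0.13,-0.056,-0.2, 0,0,0,0,-0.2, 0,0,0,0,-0.2]'
python3 - <<'E'
from h import *
pic("scene","s10");pic("side","d10"); print(env.state()["eef_pos"],env.state()["tcp_rot"])
lm("press_board","scene","side");lm("board_grip","scene","side")
s=cv2.imread("pics/s10.png")
a=cv2.resize(s[150:270,270:400],None,fx=3,fy=3,interpolation=cv2.INTER_CUBIC)
s=cv2.imread("pics/d10.png")
b=cv2.resize(s[190:310,250:380],None,fx=3,fy=3,interpolation=cv2.INTER_CUBIC)
cv2.imwrite("pics/c10.png",np.hstack([a,b]))
E
```

```text
t: 28.65
eef_pos: [457.5, 113.0, 102.9]
tcp_rot: [3.14, 0.0, 1.743]
ft_force: [0.3, 0.2, 0.4]
opening: 0.603
[457.72258749 113.02505621 103.35006458] [3.13831902e+00 2.59857748e-04 1.74427490e+00]
scene press_board [(0.83, [481.9, -22.3, -1.3])]
side press_board [(0.69, [483.3, -18.4, -2.0])]
scene board_grip [(0.64, [453.8, 112.8, 33.6]), (0.45, [511.7, -43.9, 13.0])]
side board_grip [(0.89, [453.7, 111.7, 30.2])]
```

View pics/c10.png

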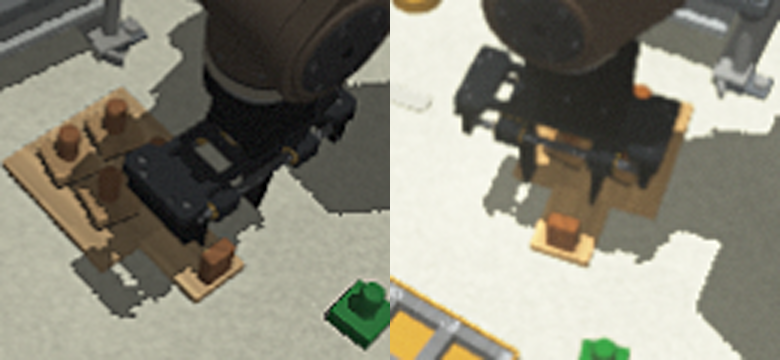

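```bash
python3 -m pendant '[0,-0.005,0.1,0,-0.2, 0,0,0.08,0,-0.2, 0,0,0.032,0,-0.2, 0,0,0,0,-0.2, 0,0,0,0,1, 0,0,0,0,1, 0,0,0,0,1, 0,0,0,0,1,0,0,0,0,1]'
python3 - <<'E'
from h import *
pic("scene","s11");pic("side","d11"); print(env.state())
a=cv2.resize(cv2.imread("pics/s11.png")[150:270,270:400],None,fx=3,fy=3,interpolation=cv2.INTER_CUBIC)
b=cv2.resize(cv2.imread("pics/d11.png")[190:310,250:380],None,fx=3,fy=3,interpolation=cv2.INTER_CUBIC)
cv2.imwrite("pics/c11.png",np.hstack([a,b]))
E
```

```text
t: 30.28
eef_pos: [454.8, 112.7, 17.1]
tcp_rot: [3.141, 0.0, 1.747]
ft_force: [-0.6, -0.2, 7.2]
opening: 0.313
{'t': 30.375, 'joints': array([ 1.01669629e-01,  6.01083281e-01,  2.11117226e+00, -1.26099050e-04,
        4.28828099e-01, -7.43521811e-02]), 'qvel': array([ 0.00063808, -0.00206051,  0.00102056,  0.00092896,  0.00134128,
       -0.00014513]), 'tau': array([ -0.20620152, -49.3428576 ,  -9.90259588,   0.08574298,
        -0.43242825,   0.07229913]), 'eef_pos': array([454.81037904, 112.62812766,  17.14218966]), 'tcp_rot': array([3.14108895e+00, 9.01569143e-05, 1.74693278e+00]), 'ft_force': array([-1.53049314,  0.17840378,  7.92876714]), 'moment': array([-0.02359915,  0.32547884,  0.07387457]), 'opening': 0.3168972644882075}
```

View pics/c11.png

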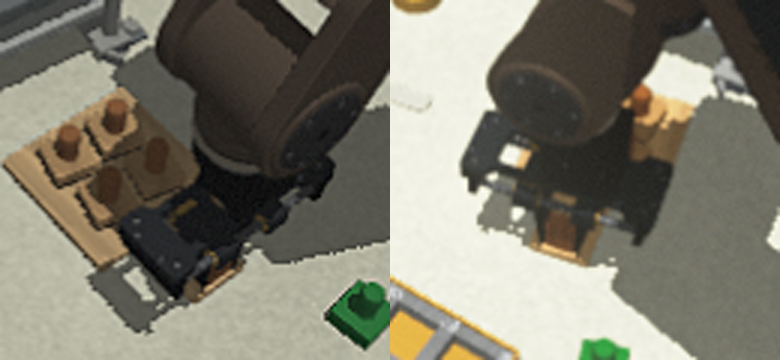

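The grip block is held (30 mm opening). Aligning the board with the slot axis, gently.

```bash
python3 -m pendant '[0,0.005,0,0.004,1, -0.002,0.01,0,0.008,1, -0.002,0.01,0,0.008,1, -0.002,0.01,0,0.008,1, -0.001,0.006,0,0.005,1, 0,0,0,0,1, 0,0,0,0,1]'
python3 - <<'E'
from h import *
pic("scene","s12");pic("side","d12");pic("wrist","w12"); print({k:env.state()[k] for k in("t","eef_pos","tcp_rot","ft_force","opening")})
lm("press_board","scene","side","wrist")
a=cv2.resize(cv2.imread("pics/s12.png")[130:250,240:370],None,fx=5,fy=5,interpolation=cv2.INTER_CUBIC)
cv2.imwrite("pics/c12.png",a)
E
```

```text
t: 31.25
eef_pos: [470.0, 112.6, 17.1]
tcp_rot: [-3.14, -0.0, 1.643]
ft_force: [-8.8, 5.9, 11.2]
opening: 0.314
{'t': 31.4, 'eef_pos': array([470.045927  , 112.54985855,  17.14265762]), 'tcp_rot': array([-3.13978830e+00, -4.80109864e-04,  1.64266116e+00]), 'ft_force': array([-8.39889599,  6.41498445, 11.65890349]), 'opening': 0.31394518256618825}
scene press_board [(0.59, [481.2, -25.2, -0.3]), (0.45, [762.1, -213.2, 4.7])]
side press_board []
wrist press_board []
```

View pics/c12.png

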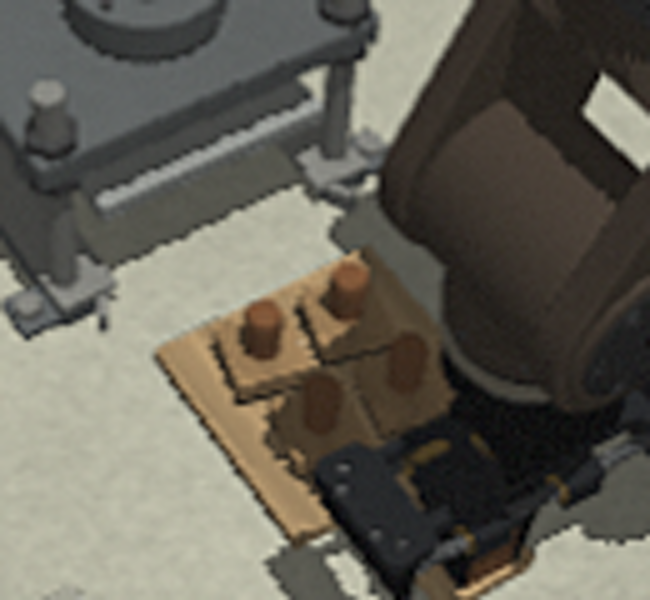

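View pics/d12.png

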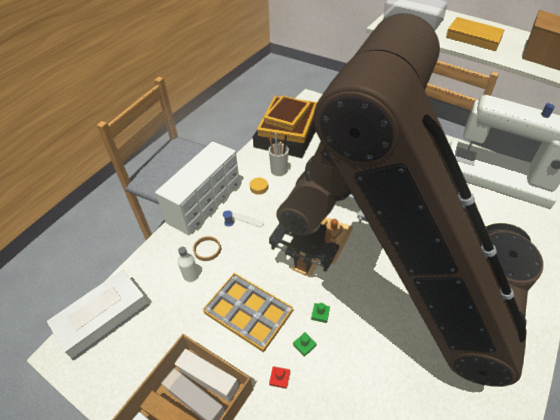

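```bash
python3 - <<'E'
from h import *
r,l,b=[ray("scene",240+u/5,130+v/5,12) for u,v in [(365,248),(156,353),(296,543)]]
print(r,l,b,(r+b)/2,np.arctan2(*(l-r)[::-1]),np.arctan2(-(b-l)[0],(b-l)[1]),np.linalg.norm(l-r),np.linalg.norm(b-l))
L=[ray("scene",240+u/5,130+v/5,18.5) for u,v in [(96,205)]]; print(L)
E
```

```text
[413.2 -99.5] [558.6 -87. ] [548.  60.] [480.6  -19.75] 0.08575887798955438 0.07198425091419323 145.93632172971886 147.3816813583018
[array([ 543.6, -197.7])]
```

Board yaw is 0.08 and it's centred on the slot axis. Sliding in slowly.

```bash
python3 -m pendant '[-0.01,0.001,0,0,1, -0.02,0.001,0,0,1, -0.025,0,0,0,1, -0.025,0,0,0,1, -0.025,0,0,0,1, -0.025,0,0,0,1, -0.025,0,0,0,1, -0.025,0,0,0,1, -0.015,0,0,0,1, 0,0,0,0,1]'
python3 - <<'E'
from h import *
pic("scene","s13");pic("wrist","w13");print({k:env.state()[k] for k in("t","eef_pos","tcp_rot","ft_force","opening")})
a=cv2.resize(cv2.imread("pics/s13.png")[100:220,220:350],None,fx=5,fy=5,interpolation=cv2.INTER_CUBIC)
cv2.imwrite("pics/c13.png",a)
E
```

```text
t: 32.95
eef_pos: [477.8, 34.3, 17.2]
tcp_rot: [3.141, -0.0, 1.643]
ft_force: [-1.5, -0.2, 7.3]
opening: 0.318
{'t': 33.05, 'eef_pos': array([477.80424349,  34.26173356,  17.16053616]), 'tcp_rot': array([3.14116340e+00, 5.78983758e-05, 1.64281636e+00]), 'ft_force': array([-1.70106606, -0.30171134,  7.16429408]), 'opening': 0.3149176527603163}
```

View pics/c13.png

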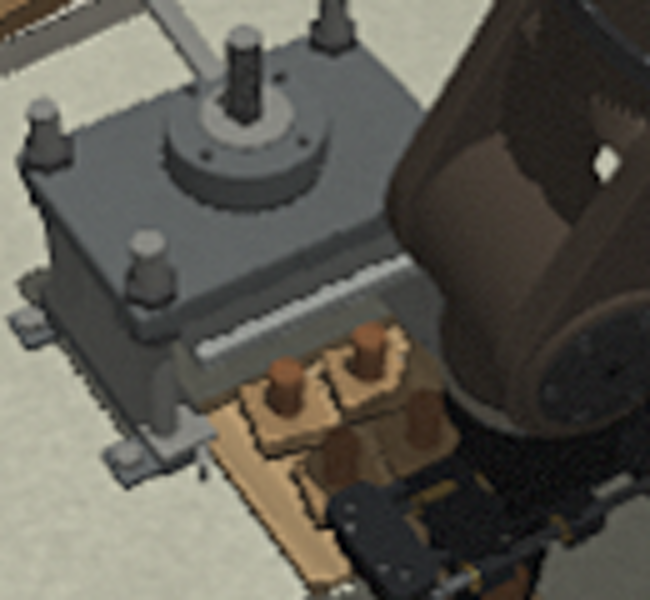

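The leading edge is in the slot with no resistance. Continuing.

```bash
python3 -m pendant '[-0.015,0,0,0,1, -0.025,0,0,0,1, -0.03,0,0,0,1, -0.03,0,0,0,1, -0.03,0,0,0,1, -0.03,0,0,0,1, -0.03,0,0,0,1, -0.03,0,0,0,1, -0.03,0,0,0,1, -0.02,0,0,0,1]'
python3 -m pendant '[-0.01,0,0,0,1, -0.005,0,0,0,1, -0.005,0,0,0,1, 0,0,0,0,1, 0,0,0,0,1]'
```

```text
t: 34.3
eef_pos: [485.4, -72.9, 17.1]
tcp_rot: [-3.142, -0.001, 1.643]
ft_force: [-0.8, 11.0, 7.2]
opening: 0.313
t: 34.92
eef_pos: [485.9, -80.6, 17.1]
tcp_rot: [-3.141, -0.001, 1.643]
ft_force: [-1.6, 7.4, 7.9]
opening: 0.315
```

```bash
for i in 1 2; do python3 -m pendant '[-0.004,0,0,0,1, -0.004,0,0,0,1, 0,0,0,0,1]'; done
```

```text
t: 35.3
eef_pos: [486.1, -83.7, 17.1]
tcp_rot: [-3.141, -0.001, 1.643]
ft_force: [-1.5, 9.1, 8.6]
opening: 0.312
t: 35.67
eef_pos: [486.3, -86.9, 17.2]
tcp_rot: [-3.141, -0.001, 1.643]
ft_force: [-1.6, 8.8, 8.7]
opening: 0.311
```

```bash
for i in 1; do python3 -m pendant '[-0.004,0,0,0,1, -0.004,0,0,0,1, 0,0,0,0,1,0,0,0,0,1]'; done
python3 - <<'E'
from h import *
pic("side","d14");pic("scene","s14");lm("press_board","scene","side");lm("board_grip","scene","side")
a=cv2.resize(cv2.imread("pics/s14.png")[100:220,220:350],None,fx=5,fy=5,interpolation=cv2.INTER_CUBIC)
cv2.imwrite("pics/c14.png",a)
E
```

```text
t: 36.17
eef_pos: [486.4, -89.5, 17.1]
tcp_rot: [-3.141, -0.001, 1.643]
ft_force: [-0.4, 15.0, 8.1]
opening: 0.314
scene press_board []
side press_board [(0.63, [496.1, -223.8, -2.4])]
scene board_grip [(0.92, [484.8, -86.8, 35.9])]
side board_grip [(0.82, [484.8, -90.8, 29.8])]
```

View pics/c14.png

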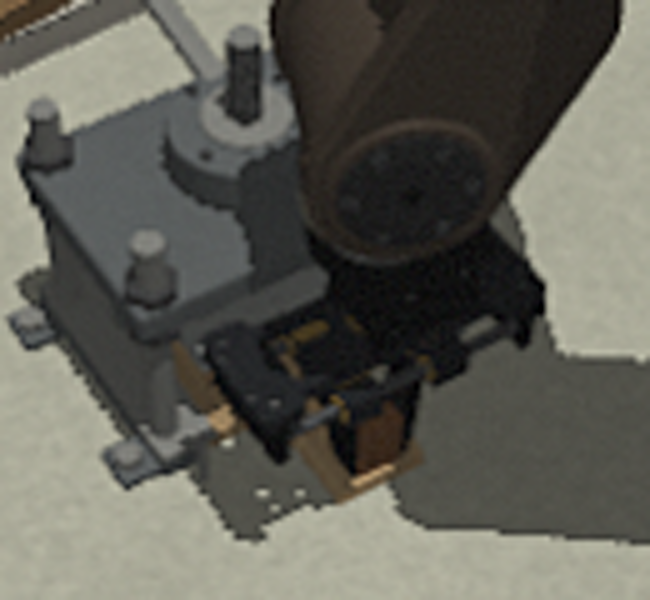

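```bash
python3 -m pendant '[-0.005,0,0,0,1, 0,0,0,0,1, 0,0,0,0,1]'; python3 -m pendant '[-0.005,0,0,0,1, 0,0,0,0,1, 0,0,0,0,1]'
```

```text
t: 37.05
eef_pos: [486.3, -90.5, 17.0]
tcp_rot: [-3.14, -0.002, 1.643]
ft_force: [0.5, 26.2, 9.8]
opening: 0.313
t: 37.42
eef_pos: [486.4, -92.2, 16.9]
tcp_rot: [-3.14, -0.003, 1.643]
ft_force: [1.5, 28.3, 7.1]
opening: 0.314
```

It's against the stop: force rose to 28 N and the fingers began slipping on the block. Releasing and lifting.

```bash
python3 -m pendant '[0,0,0,0,-0.2, 0,0,0,0,-0.2, 0,0,0,0,-0.2, 0,0,-0.1,0,-0.2, 0.03,0,-0.13,0,-0.2, 0.05,0,-0.13,0,-0.2, 0,0,-0.15,0,-0.2, 0.1,0.12,0,0,-0.2,0.1,0.12,0,0,-0.2,0,0,0,0,-0.2]'
python3 - <<'E'
from h import *
pic("side","d15");pic("scene","s15");pic("wrist","w15");lm("press_board","scene","side");lm("board_grip","scene","side");lm("stamp1","scene","side",n=9);print(env.state()["eef_pos"])
a=cv2.resize(cv2.imread("pics/s15.png")[90:240,210:350],None,fx=4,fy=4,interpolation=cv2.INTER_CUBIC)
cv2.imwrite("pics/c15.png",a)
a=cv2.resize(cv2.imread("pics/d15.png")[130:270,280:410],None,fx=4,fy=4,interpolation=cv2.INTER_CUBIC)
cv2.imwrite("pics/cd15.png",a)
E
```

```text
t: 38.67
eef_pos: [576.5, 25.8, 220.2]
tcp_rot: [3.141, -0.0, 1.646]
ft_force: [-0.9, -0.4, -0.5]
opening: 0.599
scene press_board [(0.19, [488.7, -87.8, 34.5])]
side press_board [(0.68, [495.1, -226.8, -0.3]), (0.62, [757.4, -218.3, 0.2])]
scene board_grip [(0.9, [487.5, -85.3, 34.1])]
side board_grip [(0.94, [485.9, -89.4, 30.7])]
scene stamp1 [(0.88, [350.0, 308.0, 4.0]), (0.61, [361.4, 412.7, 0.3]), (0.54, [361.3, 213.5, -1.3]), (0.45, [467.7, -197.8, 8.6])]
side stamp1 [(0.87, [359.2, 415.2, 2.5]), (0.86, [360.1, 211.3, 1.0]), (0.59, [469.6, -203.9, 12.9]), (0.58, [350.0, 315.2, 2.1]), (0.53, [522.0, -198.2, 10.2]), (0.51, [498.1, -227.2, 69.1])]
[574.77388399  23.64128193 220.67318353]
```

View pics/c15.png

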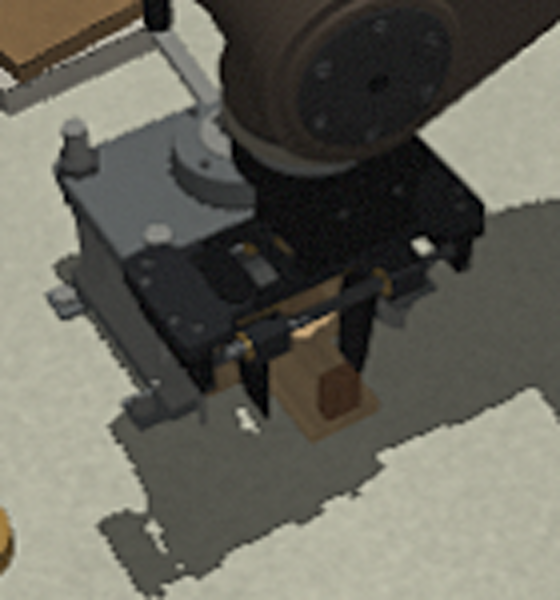

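View pics/cd15.png

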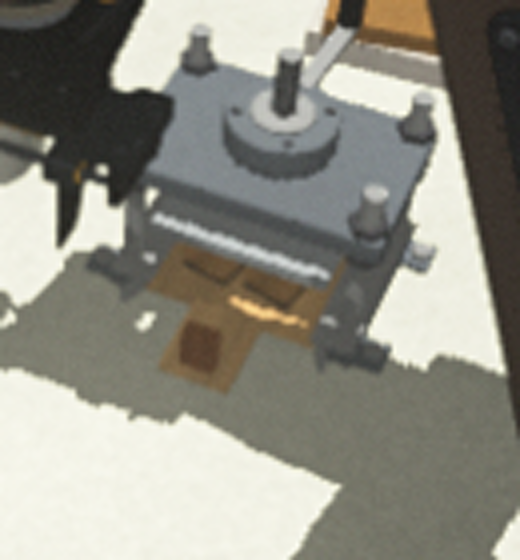

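Board sits straight in the guides with the grip at y≈-87, as expected for home. I'll view it from above the press on the way to the lever.

```bash
python3 -m pendant '[0,0,-0.112,0,-0.2, -0.104,-0.061,0,0,-0.2, -0.104,-0.061,0,0,-0.2, -0.104,-0.061,0,0,-0.2, -0.104,-0.061,0,0,-0.2, 0,0,0,0,-0.2, 0,0,0,0,-0.2]'
python3 - <<'E'
from h import *
pic("side","d16");pic("scene","s16");pic("wrist","w16");lm("board_grip","wrist");lm("lever_grip","scene","side");print(env.state()["eef_pos"])
E
```

```text
t: 40.3
eef_pos: [489.6, -149.2, 265.5]
tcp_rot: [3.141, -0.0, 1.642]
ft_force: [-0.5, 0.0, -0.0]
opening: 0.602
wrist board_grip [(0.72, [485.6, -87.0, 32.2]), (0.47, [495.6, -228.5, 1.4])]
scene lever_grip [(0.58, [493.6, -356.3, 196.9])]
side lever_grip [(0.33, [527.4, 309.1, 2.5])]
[ 489.60554363 -148.97971331  265.43265611]
```

View pics/w16.png

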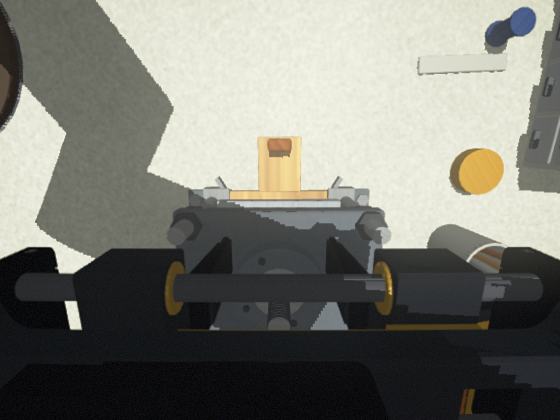

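View pics/s16.png

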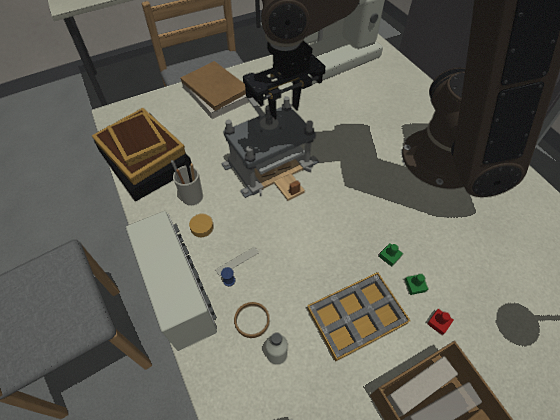

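View pics/d16.png

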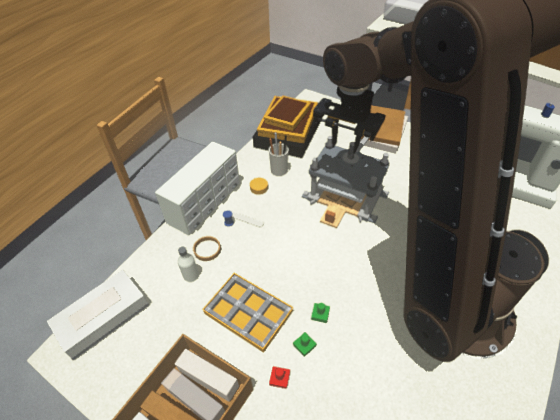

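```bash
python3 - <<'E'
from h import *
w=cv2.imread("pics/w16.png")
cv2.imwrite("pics/w16c.png",cv2.resize(w[125:220,180:380],None,fx=4,fy=4,interpolation=cv2.INTER_CUBIC))
E
```

```text
(no output)
```

View pics/w16c.png

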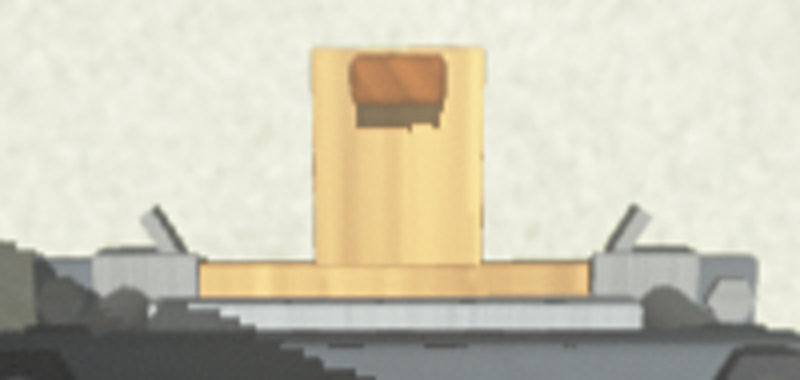

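```bash
python3 - <<'E'
from h import *
f=lambda u,v,z:ray("wrist",180+u/4,125+v/4,z)
print("edge",f(200,262,12),f(588,262,12),"lips",f(195,254,18.5),f(594,253,18.5),"neck end",f(313,46,12),f(485,46,12))
E
```

```text
edge [ 420.5 -157.2] [ 559.1 -147.1] lips [ 419.6 -153.3] [ 559.7 -142.8] neck end [456.6 -79.4] [515.5 -75.2]
```

The board edge is about 4 mm inside the lip fronts, so the board origin is within 1–2 mm of home with yaw 0.073. Moving above the lever grip.

```bash
python3 -m pendant '[-0.13,-0.006,0,0,-0.2, -0.13,-0.006,0,0,-0.2, -0.13,-0.006,0,0,-0.2, -0.13,-0.006,0,0.025,-0.2, 0,0,0,0,-0.2, 0,0,0,0,-0.2]'
python3 - <<'E'
from h import *
pic("side","d17");pic("scene","s17");lm("lever_grip","scene","side");print(env.state()["eef_pos"],env.state()["tcp_rot"])
a=cv2.resize(cv2.imread("pics/s17.png")[20:170,190:330],None,fx=4,fy=4,interpolation=cv2.INTER_CUBIC)
cv2.imwrite("pics/c17.png",a)
a=cv2.resize(cv2.imread("pics/d17.png")[60:200,300:430],None,fx=4,fy=4,interpolation=cv2.INTER_CUBIC)
cv2.imwrite("pics/cd17.png",a)
E
```

```text
t: 41.5
eef_pos: [494.8, -357.1, 265.1]
tcp_rot: [-3.141, -0.001, 1.565]
ft_force: [-0.2, -0.2, 0.4]
opening: 0.599
scene lever_grip [(0.61, [525.2, -195.1, 15.6]), (0.55, [494.7, -354.9, 196.6])]
side lever_grip [(0.83, [493.7, -357.6, 196.0])]
[ 495.14420664 -356.72743213  265.77998191] [3.14119095e+00 3.13340779e-04 1.56571181e+00]
```

View pics/c17.png

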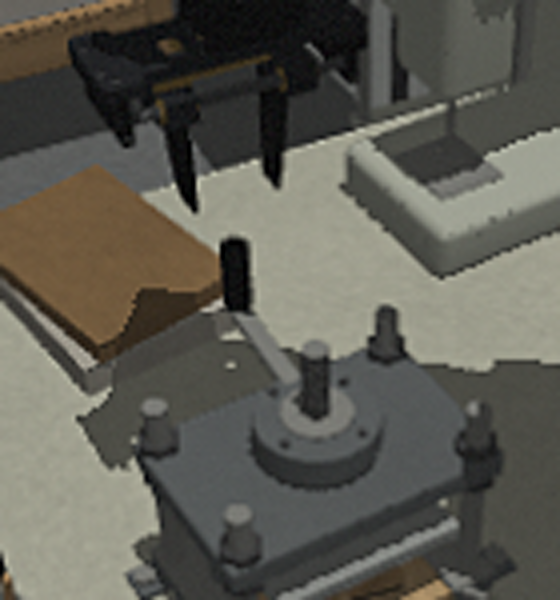

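View pics/cd17.png

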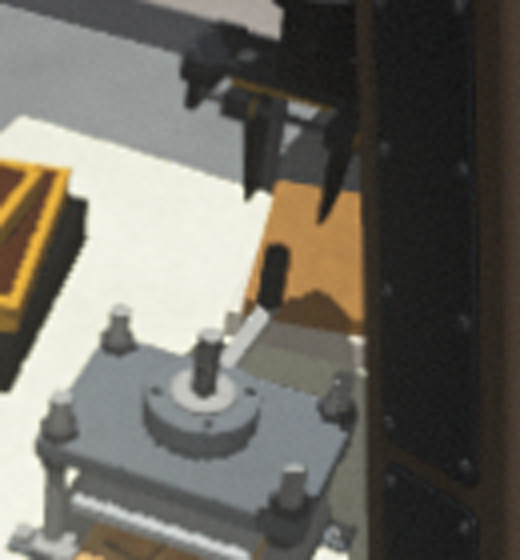

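The fingers are above the black grip (scene crop 235,275). Lowering and gripping.

```bash
python3 -m pendant '[0,0,0.1,0,-0.2, 0,0,0.08,0,-0.2, 0,0,0.031,0,-0.2, 0,0,0,0,-0.2, 0,0,0,0,1, 0,0,0,0,1, 0,0,0,0,1, 0,0,0,0,1,0,0,0,0,1]'
```

```text
t: 42.92
eef_pos: [495.0, -357.5, 181.3]
tcp_rot: [3.141, 0.0, 1.564]
ft_force: [-0.7, 0.2, 1.6]
opening: 0.228
```

```bash
python3 -m pendant '[0.003,0.0453,0,-0.0446,1, 0.003,0.0453,0,-0.0446,1, 0.003,0.0453,0,-0.0446,1, 0,0,0,0,1]';  python3 - <<'E'
from h import *
import math
s=env.state();p=s["eef_pos"][:2]-[495.7,-227.5];print(np.linalg.norm(p),"theta",(-math.pi/2+.073)-math.atan2(p[1],p[0]),"tool",1.643-s["tcp_rot"][2],s["ft_force"])
E
```

```text
t: 43.42
eef_pos: [548.9, -346.3, 181.3]
tcp_rot: [3.141, 0.001, 1.986]
ft_force: [0.8, 0.2, 3.8]
opening: 0.226
130.1667627241294 theta -0.34778347677627197 tool -0.3429296800027537 [0.80136445 0.15140226 3.79208612]
```

```bash
python3 -m pendant '[0.003,0.0438,0,-0.043,1, 0.003,0.0438,0,-0.043,1, 0.003,0.0438,0,-0.043,1, 0,0,0,0,1]'; python3 -m pendant '[0.0037,-0.0486,0,0.0477,1, 0.0037,-0.0486,0,0.0477,1, 0.0037,-0.0486,0,0.0477,1, 0.0037,-0.0486,0,0.0477,1, 0.0037,-0.0486,0,0.0477,1, 0.0037,-0.0486,0,0.0477,1, 0.0037,-0.0486,0,0.0477,1, 0.0037,-0.0486,0,0.0477,1, 0.0037,-0.0486,0,0.0477,1, 0.0037,-0.0486,0,0.0477,1]'; cat > th.py <<'E'
from h import *
import math
s=env.state();p=s["eef_pos"][:2]-[495.7,-227.5];print("r",np.linalg.norm(p).round(1),"theta",round((-math.pi/2+.073)-math.atan2(p[1],p[0]),3),"tool",(1.643-s["tcp_rot"][2]).round(3),s["ft_force"],s["t"])
E
python3 th.py
```

```text
t: 43.92
eef_pos: [591.3, -316.3, 181.3]
tcp_rot: [3.141, 0.002, 2.389]
ft_force: [4.0, -0.9, 2.1]
opening: 0.226
t: 45.18
eef_pos: [413.0, -328.4, 181.3]
tcp_rot: [3.141, -0.001, 0.882]
ft_force: [9.2, 5.8, 2.0]
opening: 0.224
r 130.5 theta 0.76 tool 0.761 [9.23825448 5.83486    1.98562462] 45.175
```

Tracking is good and it takes about 10 N to drive. Next: cycles of back and forth.

```bash
python3 -m pendant '[0.0037,0.0486,0,-0.0477,1, 0.0037,0.0486,0,-0.0477,1, 0.0037,0.0486,0,-0.0477,1, 0.0037,0.0486,0,-0.0477,1, 0.0037,0.0486,0,-0.0477,1, 0.0037,0.0486,0,-0.0477,1, 0.0037,0.0486,0,-0.0477,1, 0.0037,0.0486,0,-0.0477,1, 0.0037,0.0486,0,-0.0477,1, 0.0037,0.0486,0,-0.0477,1]'; python3 th.py;  python3 -m pendant '[0.0037,-0.0486,0,0.0477,1, 0.0037,-0.0486,0,0.0477,1, 0.0037,-0.0486,0,0.0477,1, 0.0037,-0.0486,0,0.0477,1, 0.0037,-0.0486,0,0.0477,1, 0.0037,-0.0486,0,0.0477,1, 0.0037,-0.0486,0,0.0477,1, 0.0037,-0.0486,0,0.0477,1, 0.0037,-0.0486,0,0.0477,1, 0.0037,-0.0486,0,0.0477,1]';python3 th.py; python3 - <<'E'
from h import *
pic("side","d18");pic("scene","s18");lm("platen","scene","side")
a=cv2.resize(cv2.imread("pics/d18.png")[130:230,300:400],None,fx=5,fy=5,interpolation=cv2.INTER_CUBIC)
cv2.imwrite("pics/cd18.png",a)
E
```

```text
t: 46.42
eef_pos: [590.9, -316.8, 181.3]
tcp_rot: [3.141, 0.002, 2.39]
ft_force: [1.6, -0.8, 3.3]
opening: 0.229
r 130.5 theta -0.745 tool -0.747 [ 1.61459809 -0.8035927   3.34222112] 46.425
t: 47.68
eef_pos: [412.8, -328.3, 181.3]
tcp_rot: [3.14, -0.0, 0.882]
ft_force: [8.5, 4.6, 1.9]
opening: 0.229
r 130.5 theta 0.761 tool 0.761 [8.50328806 4.63465517 1.93659024] 47.675
scene platen [(0.98, [496.6, -227.0, 67.2]), (0.66, [412.9, -331.8, 196.3])]
side platen [(0.86, [500.5, -226.1, 68.4]), (0.63, [725.7, 39.3, -3.9])]
```

View pics/cd18.png

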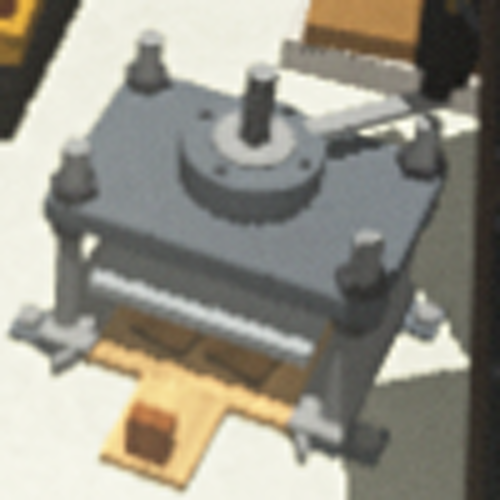

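View pics/s18.png

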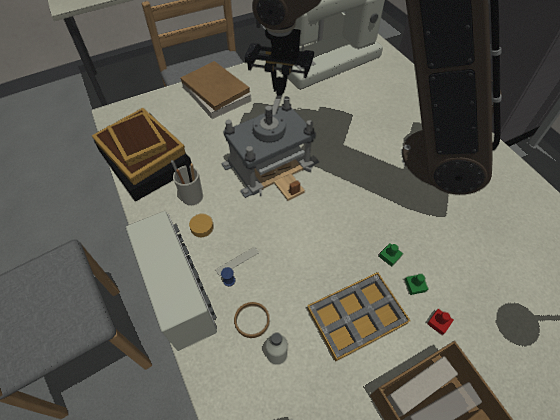

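Platen is down to about 68 mm. Continuing.

```bash
python3 -m pendant '[0.0037,0.0486,0,-0.0477,1, 0.0037,0.0486,0,-0.0477,1, 0.0037,0.0486,0,-0.0477,1, 0.0037,0.0486,0,-0.0477,1, 0.0037,0.0486,0,-0.0477,1, 0.0037,0.0486,0,-0.0477,1, 0.0037,0.0486,0,-0.0477,1, 0.0037,0.0486,0,-0.0477,1, 0.0037,0.0486,0,-0.0477,1, 0.0037,0.0486,0,-0.0477,1]'; python3 th.py;  python3 -m pendant '[0.0037,-0.0486,0,0.0477,1, 0.0037,-0.0486,0,0.0477,1, 0.0037,-0.0486,0,0.0477,1, 0.0037,-0.0486,0,0.0477,1, 0.0037,-0.0486,0,0.0477,1, 0.0037,-0.0486,0,0.0477,1, 0.0037,-0.0486,0,0.0477,1, 0.0037,-0.0486,0,0.0477,1, 0.0037,-0.0486,0,0.0477,1, 0.0037,-0.0486,0,0.0477,1]';python3 th.py
python3 -m pendant '[0.0037,0.0486,0,-0.0477,1, 0.0037,0.0486,0,-0.0477,1, 0.0037,0.0486,0,-0.0477,1, 0.0037,0.0486,0,-0.0477,1, 0.0037,0.0486,0,-0.0477,1, 0.0037,0.0486,0,-0.0477,1, 0.0037,0.0486,0,-0.0477,1, 0.0037,0.0486,0,-0.0477,1, 0.0037,0.0486,0,-0.0477,1, 0.0037,0.0486,0,-0.0477,1]'; python3 th.py;  python3 -m pendant '[0.0037,-0.0486,0,0.0477,1, 0.0037,-0.0486,0,0.0477,1, 0.0037,-0.0486,0,0.0477,1, 0.0037,-0.0486,0,0.0477,1, 0.0037,-0.0486,0,0.0477,1, 0.0037,-0.0486,0,0.0477,1, 0.0037,-0.0486,0,0.0477,1, 0.0037,-0.0486,0,0.0477,1, 0.0037,-0.0486,0,0.0477,1, 0.0037,-0.0486,0,0.0477,1]';python3 th.py; python3 - <<'E'
from h import *
pic("side","d19");lm("platen","scene","side")
a=cv2.resize(cv2.imread("pics/d19.png")[130:230,300:400],None,fx=5,fy=5,interpolation=cv2.INTER_CUBIC)
cv2.imwrite("pics/cd19.png",a)
E
```

```text
t: 49.22
eef_pos: [591.8, -315.9, 181.2]
tcp_rot: [3.141, 0.001, 2.395]
ft_force: [-1.0, 1.6, 6.2]
opening: 0.225
r 130.5 theta -0.754 tool -0.752 [-0.95713674  1.59287034  6.21630533] 49.225
t: 50.48
eef_pos: [413.6, -328.9, 181.3]
tcp_rot: [3.14, 0.001, 0.888]
ft_force: [3.5, -0.7, 4.4]
opening: 0.229
r 130.5 theta 0.754 tool 0.755 [ 3.52226957 -0.73072777  4.42256353] 50.475
t: 51.72
eef_pos: [591.9, -315.8, 181.3]
tcp_rot: [3.141, 0.002, 2.395]
ft_force: [0.4, 1.1, 6.3]
opening: 0.229
r 130.5 theta -0.755 tool -0.752 [0.3955852  1.05566314 6.33093165] 51.725
t: 52.98
eef_pos: [413.5, -328.8, 181.3]
tcp_rot: [3.14, 0.001, 0.888]
ft_force: [3.1, -2.0, 4.1]
opening: 0.227
r 130.5 theta 0.755 tool 0.755 [ 3.14551781 -1.97960312  4.14918141] 52.975
scene platen [(0.72, [497.0, -228.3, 63.6])]
side platen [(0.88, [495.8, -226.0, 64.8])]
```

View pics/cd19.png

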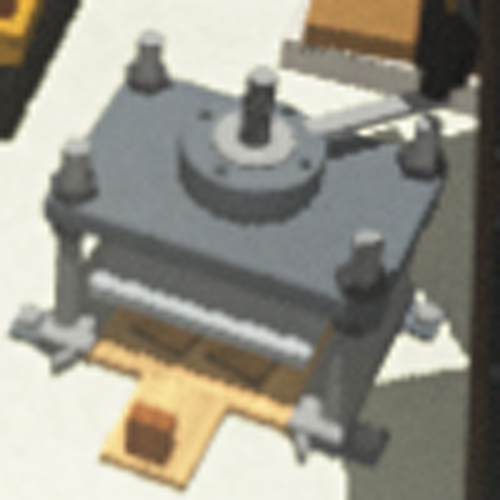

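```bash
cat > pl.py <<'E'
from h import *
for c in ("scene","side"):
    z=[]
    for i in range(12):
        env.read_camera(c); r=[d for d in env.landmark_of("platen",c) if abs(d["xyz"][0]-496)<12 and abs(d["xyz"][1]+227)<12]
        if r: z.append(r[0]["xyz"][2])
    print(c,len(z),np.mean(z).round(2),np.std(z).round(2))
E
python3 pl.py; python3 - <<'E'
import cv2,numpy as np
# spindle/platen image shift between d15/d16 (before) & d19, sub-pixel
a=cv2.imread("pics/s7.png",0).astype(np.float32)
b=cv2.imread("pics/s18.png",0).astype(np.float32)
for n,(y0,y1,x0,x1) in {"spindle":(103,122,262,276),"head":(122,140,250,285)}.items():
    print(n,cv2.phaseCorrelate(a[y0:y1,x0:x1].copy(),b[y0:y1,x0:x1].copy()))
E
```

```text
scene 12 62.4 1.03
side 11 65.1 1.04
spindle ((0.3031049837733564, -0.12771961222882489), 0.48228724241256715)
head ((-0.2876750111270283, 0.08512798171119051), 0.924319389425678)
```

```bash
python3 -m pendant '[0.0037,0.0486,0,-0.0477,1, 0.0037,0.0486,0,-0.0477,1, 0.0037,0.0486,0,-0.0477,1, 0.0037,0.0486,0,-0.0477,1, 0.0037,0.0486,0,-0.0477,1, 0.0037,0.0486,0,-0.0477,1, 0.0037,0.0486,0,-0.0477,1, 0.0037,0.0486,0,-0.0477,1, 0.0037,0.0486,0,-0.0477,1, 0.0037,0.0486,0,-0.0477,1]'; python3 th.py;  python3 -m pendant '[0.0037,-0.0486,0,0.0477,1, 0.0037,-0.0486,0,0.0477,1, 0.0037,-0.0486,0,0.0477,1, 0.0037,-0.0486,0,0.0477,1, 0.0037,-0.0486,0,0.0477,1, 0.0037,-0.0486,0,0.0477,1, 0.0037,-0.0486,0,0.0477,1, 0.0037,-0.0486,0,0.0477,1, 0.0037,-0.0486,0,0.0477,1, 0.0037,-0.0486,0,0.0477,1]';python3 th.py; python3 pl.py
```

```text
t: 56.88
eef_pos: [592.1, -315.6, 181.3]
tcp_rot: [3.141, 0.002, 2.396]
ft_force: [0.5, -1.5, 6.2]
opening: 0.226
r 130.6 theta -0.758 tool -0.753 [ 0.47709976 -1.46800911  6.1538538 ] 56.875
t: 58.12
eef_pos: [413.5, -328.7, 181.3]
tcp_rot: [3.139, 0.002, 0.889]
ft_force: [0.9, -4.8, 4.1]
opening: 0.225
r 130.4 theta 0.755 tool 0.754 [ 0.86417608 -4.80098924  4.0819433 ] 58.125
scene 12 56.72 17.14
side 12 65.55 1.47
```

```bash
python3 -m pendant '[0.0037,0.0486,0,-0.0477,1, 0.0037,0.0486,0,-0.0477,1, 0.0037,0.0486,0,-0.0477,1, 0.0037,0.0486,0,-0.0477,1, 0.0037,0.0486,0,-0.0477,1, 0.0037,0.0486,0,-0.0477,1, 0.0037,0.0486,0,-0.0477,1, 0.0037,0.0486,0,-0.0477,1, 0.0037,0.0486,0,-0.0477,1, 0.0037,0.0486,0,-0.0477,1]'; python3 th.py;  python3 -m pendant '[0.0037,-0.0486,0,0.0477,1, 0.0037,-0.0486,0,0.0477,1, 0.0037,-0.0486,0,0.0477,1, 0.0037,-0.0486,0,0.0477,1, 0.0037,-0.0486,0,0.0477,1, 0.0037,-0.0486,0,0.0477,1, 0.0037,-0.0486,0,0.0477,1, 0.0037,-0.0486,0,0.0477,1, 0.0037,-0.0486,0,0.0477,1, 0.0037,-0.0486,0,0.0477,1]';python3 th.py; sed -i 's/np.mean(z)/np.median(z)/' pl.py; python3 pl.py;python3 - <<'E'
from h import *
pic("side","d20");pic("scene","s20")
E
```

```text
t: 61.78
eef_pos: [592.2, -315.4, 181.3]
tcp_rot: [3.141, 0.003, 2.396]
ft_force: [1.1, -1.5, 4.5]
opening: 0.225
r 130.5 theta -0.759 tool -0.753 [ 1.10227697 -1.5465111   4.48018119] 61.775
t: 63.02
eef_pos: [413.4, -328.7, 181.3]
tcp_rot: [3.139, 0.002, 0.888]
ft_force: [1.1, -6.2, 3.5]
opening: 0.229
r 130.4 theta 0.756 tool 0.755 [ 1.09805941 -6.20837226  3.4957343 ] 63.025
scene 11 62.0 1.07
side 12 64.9 1.57
```

Over the last two swings the platen height was steady (scene 62.4→62.0, side 65.1→64.9), so it's bearing on the knobs. I'll add one more swing for margin; even at the highest possible starting angle the nut ends no higher than 15.0, short of the dead stop.

```bash
python3 -m pendant '[0.0037,0.0486,0,-0.0477,1, 0.0037,0.0486,0,-0.0477,1, 0.0037,0.0486,0,-0.0477,1, 0.0037,0.0486,0,-0.0477,1, 0.0037,0.0486,0,-0.0477,1, 0.0037,0.0486,0,-0.0477,1, 0.0037,0.0486,0,-0.0477,1, 0.0037,0.0486,0,-0.0477,1, 0.0037,0.0486,0,-0.0477,1, 0.0037,0.0486,0,-0.0477,1]'; python3 th.py;  python3 -m pendant '[0.0037,-0.0486,0,0.0477,1, 0.0037,-0.0486,0,0.0477,1, 0.0037,-0.0486,0,0.0477,1, 0.0037,-0.0486,0,0.0477,1, 0.0037,-0.0486,0,0.0477,1, 0.0037,-0.0486,0,0.0477,1, 0.0037,-0.0486,0,0.0477,1, 0.0037,-0.0486,0,0.0477,1, 0.0037,-0.0486,0,0.0477,1, 0.0037,-0.0486,0,0.0477,1]';python3 th.py;
python3 -m pendant '[0,0,0,0,0, 0,0,0,0,0, 0,0,0,0,0, 0,0,-0.1,0,0, 0,0,-0.1,0,0, 0,0,-0.1,0,0, 0,0,0,0,0]'; python3 pl.py
python3 - <<'E'
from h import *
pic("side","d21");pic("scene","s21");lm("press_board","scene","side");lm("board_grip","scene","side")
a=cv2.resize(cv2.imread("pics/d21.png")[130:230,300:400],None,fx=5,fy=5,interpolation=cv2.INTER_CUBIC)
b=cv2.resize(cv2.imread("pics/d16.png")[130:230,300:400],None,fx=5,fy=5,interpolation=cv2.INTER_CUBIC)
cv2.imwrite("pics/cd21.png",np.hstack([b,a])[:, :1000]) if 0 else cv2.imwrite("pics/cd21.png",cv2.resize(np.hstack([b,a]),(800,400)))
E
```

```text
t: 66.78
eef_pos: [592.3, -315.3, 181.3]
tcp_rot: [3.141, 0.004, 2.396]
ft_force: [3.3, -3.5, 4.8]
opening: 0.225
r 130.5 theta -0.76 tool -0.753 [ 3.28867717 -3.47517921  4.80973799] 66.775
t: 68.03
eef_pos: [413.3, -328.6, 181.3]
tcp_rot: [3.139, 0.002, 0.888]
ft_force: [-0.5, -7.4, 3.2]
opening: 0.228
r 130.4 theta 0.757 tool 0.755 [-0.45847622 -7.42370988  3.20131994] 68.025
t: 68.9
eef_pos: [414.4, -326.9, 303.4]
tcp_rot: [3.137, 0.0, 0.893]
ft_force: [-0.4, 0.5, -1.0]
opening: 0.499
scene 12 61.5 2.31
side 12 65.45 18.11
scene press_board [(0.6, [499.2, -227.8, -2.0])]
side press_board []
scene board_grip [(0.68, [486.7, -85.2, 34.3])]
side board_grip [(0.77, [488.2, -92.7, 31.6]), (0.51, [754.6, -217.1, -1.1])]
```

View pics/cd21.png

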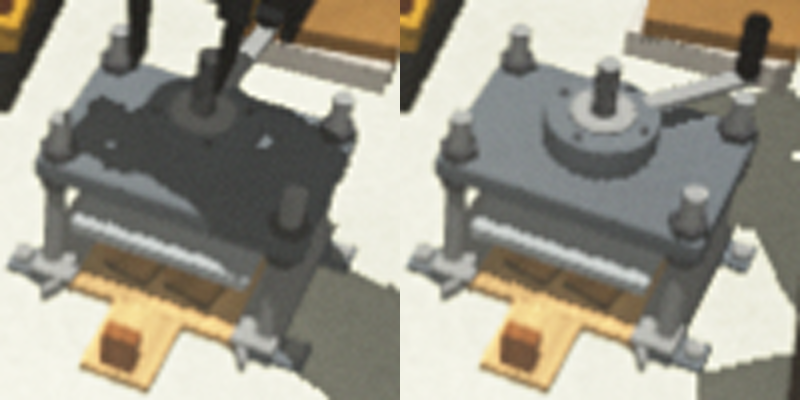

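View pics/s21.png

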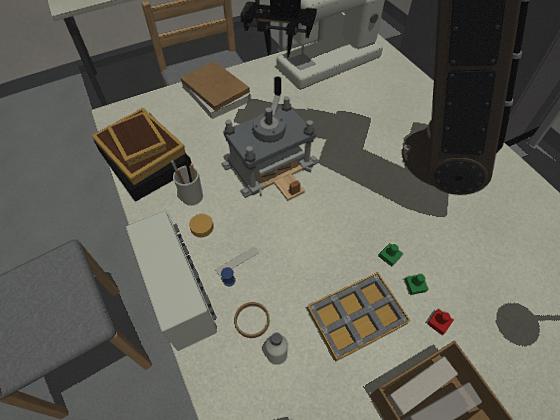

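Platen strip and spindle are both lower. I'll quantify the spindle drop from the two side images to estimate nut travel.

```bash
python3 - <<'E'
from h import *
z=lambda p:np.vstack([proj("side",[[495.7,-227.5,h]]) for h in p])
print("proj side",z([231,226,221,216]),"scene",proj("scene",[[495.7,-227.5,231],[495.7,-227.5,221]]))
ims=[cv2.imread(f"pics/{n}.png") for n in("d15","d18","d19","d20","d21")]
cv2.imwrite("pics/sp.png",np.hstack([cv2.resize(i[136:166,338:358],None,fx=8,fy=8,interpolation=cv2.INTER_NEAREST) for i in ims])[:, :800])
ims=[cv2.imread(f"pics/{n}.png") for n in("s1","s7","s18","s20","s21")]
cv2.imwrite("pics/sps.png",np.hstack([cv2.resize(i[98:128,258:278],None,fx=8,fy=8,interpolation=cv2.INTER_NEAREST) for i in ims])[:, :800])
E
```

```text
proj side [[353.2 141.9]
 [353.1 143.2]
 [352.9 144.5]
 [352.7 145.8]] scene [[267.4 104.8]
 [267.5 107.8]]
```

View pics/sp.png

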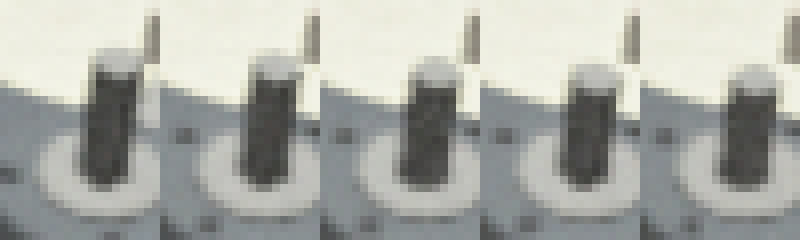

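View pics/sps.png

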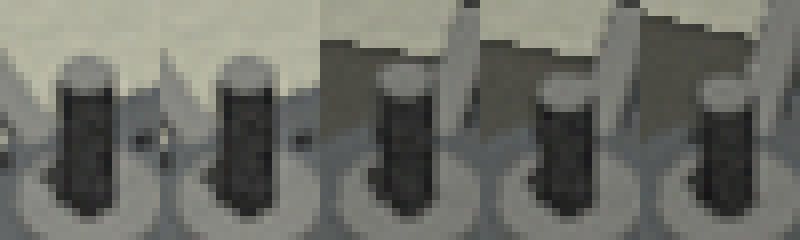

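The spindle dropped about 2.5 px, or 9–10 mm, which matches 7 swings of 1.4 rad. The platen itself stopped at knob height, so the spring is loaded. The robot is clear, so I'm handing in.

```bash
python3 - <<'E'
from cell import env
print(env.state()["t"],env.job_done())
E
```

```text
the job is handed in; nothing more can be done
71.8 None
```

I handed the job in at t = 71.8 s. All four stamps are on the board, the board is home in the press, and the platen should be pressing on all of them, though I had no direct reading of the force.

- **Stamps:** I moved all four from the tin to the board in a 2×2 layout. The board was knocked about 17 mm aside after the first one, so I measured it again before placing the rest.
- **Board:** I slid it in until it met the rear stop. The wrist picture then put it within about 2 mm of home with the right turn (yaw 0.073, against 0.07–0.075 for the press).
- **Lever:** I made 7 full swings, then let go and lifted the gripper clear.
- **Pressing:** The spindle dropped about 9–10 mm, which fits 7 swings of 1.40 rad. The platen stopped at about knob height over the last three swings. From that I estimate the nut at 14–15 rad, or roughly 25 N or more per stamp.
- **Disagreements:** The two cameras differed by about 3–4 mm on the platen's height: 61.5–62.4 mm from the scene camera and about 65 mm from the side camera. A few platen readings were outliers.
- **Other objects:** The other things on the table looked unmoved in the last picture; I did not measure them.

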